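# Demagnetise the flat scrapers

### The arm

A 6-joint arm with a two-finger parallel gripper is mounted at the origin on the work surface. World frame = base frame: x ahead of the robot, y to its left, z up, the work surface at z = 0. Lengths are in mm, angles in rad, forces in N, time in s.
With the tool pointing down it reaches from about 350 to 775 mm from the base axis. Payload 7.3 kg.
Tool frame: the origin (TCP) lies on the centre line of the jaws, within the pads' length; the fingertips stand 14 mm ahead of it and the grasp point (between the pads) lies 5 mm behind it (r.tcp_to_tips is the distance from the TCP to the fingertips, in mm); z points along the fingers, y is the line along which they close (so a half turn about z gives the same grasp; the last joint's range is limited). The gripper opens to 92 mm and grips with 3 to 60 N. Pads are 19 mm wide; open, the fingers measure 130 mm over their backs; the gripper's body (75 mm by 190 mm) begins 47 mm behind the grasp point.
Start: joints at [1.162, 0.342, 1.524, -0, 1.275, -0.146], TCP at [136.371, 506.998, 240.741] pointing down, gripper open.
Joint ranges: [-2.53, 2.53], [-0.77, 2.02], [0.04, 2.7], [-1, 4.14], [0.28, 2.66], [-3.11, 3.11]. Speed limits (rad/s): [2.57, 2.57, 3.14, 3.14, 3.14, 3.14].

### API

Orientations are given as a 3x3 rotation matrix whose columns are the frame's x, y, z axes.
In Python, from workcell import r gives the robot as it stands. The module is installed in compiled form; this text tells all that it offers.
- The arm moves only by the tool move_arm, never from a script. Its argument "increments" is a list of rows, each a list of 3 entries, a list of its own where there are three numbers: the shift along the tool's x, y, z in cm, then the turn about the tool's z in rad, then the opening, from -1 (shut) to 1 (fully open). In form: [[[tx, ty, tz], yaw, fingers], ...]. A call has exactly 10 rows; each row is the pose to reach, as a shift and turn from the pose commanded when the call began, along the tool's axes at that moment; what a row does not reach only later rows make up. A row lasts 1/12 s, in which the tool goes at most 41.7 mm and 7.16 degrees, less where a joint would pass 70% of its speed; a pose out of reach is approached as far as the arm can. A call with a gripper value outside its range is refused whole. The fingers move at their own pace and stop on an object; "grip_force" is the grip in N (left out, the last holds). Time passes only in rows, so rows that repeat a pose let the fingers close, or fill a call up. It gives the time, the measured TCP pose, the force, the opening and the grip force at its end, in the units of the state.
- r.read_state(): the state, without advancing time (a new reading comes with each control period).
- r.read_camera(name): name is "scene" or "top" or "wrist"; returns a dict with "pixels" (420x560x3 uint8, red, green, blue), "range_z" (420x560 float32, mm along the optical axis (not along the pixel's ray), 0 where there is no reading), "fx", "fy", "cx", "cy" (pixels), "distortion" ([k1, k2, p1, p2, k3] as OpenCV has them; the pictures are not rectified), "R" (3x3) and "t" (3): a world point X has camera coordinates R X + t; the wrist camera has in their place "tool_from_camera" (4x4, takes a point from camera to tool coordinates, whose origin is the TCP and whose axes are the flange's). Camera axes: x right, y down, z forward; pixel columns grow to the right and rows downward; lengths in mm; the calibration is good to about 2 mm. A picture is of the moment at which its call begins: read the wrist's pose just before it.
- r.finish_job(): hands the job in; it is judged then, once.
Trained networks look in a picture, given as the dict that the camera call returned (one of the last four; its "shot" number tells which), for a name from the list of things; names that differ only in an ending like _2 or _b are one class to them, and where a whole thing is asked for, a point or a joint stands for the part that bears it (a point fixed in the world has none). Each returns a list of dicts, best first, with "p" (0 to 1); they miss things now and then, are a little off and sometimes report something else, mostly with a low value. They report only what shows in the picture. A call takes as long as a camera call. They do not tell look-alikes from the thing itself.
- r.regions_of(picture, target): "pixels" (420x560 bool, what is visible of it) and "extent" ([left, top, width, height] in pixels, round what is visible of it).
The state is a dict: "t": time; "joint_pos": joint angles; "dq": joint speeds; "joint_efforts": joint torques, N m; "tool_pos": TCP position; "tcp_rot": TCP orientation; "ft_force": force on the tool from outside, world axes, zero at the start; "wrist_torque": the same for the moment, N m; "grip_width": opening from 0.0 (shut) to 1.0 (fully open); "gripper_force": force on a finger pad.
Only numpy, scipy, OpenCV 4.12 (cv2) and the standard library are available. Lean on these libraries where they do the work, as an engineer would, in place of code of your own. Each camera call takes 0.05 s, during which the arm holds its last target. There are 200 camera calls.

### The job

The demagnetiser has been left on: first switch it off at its lever-lock switch (lift the collar to free the lever, swing the lever over towards the robot and let the collar drop back into its lock), then slide every scraper on the bench blade first into a bay of its own width, wide blades in wide bays and narrow blades in narrow bays, fully home against the back stop. When all are in, switch it on (lever over away from the robot, collar locked down), let it run for at least three seconds, and switch it off again, leaving the scrapers home in their bays. Leave everything else on the bench where it is.

Things in the scene. Friction and masses are not known exactly. Their poses are not given: they have to be found in the camera images.
- wide_a: flat scraper, may be absent. Steel blade 75 mm long, 52 wide, 4 thick; wooden handle 70 long, 22 wide, 20 high in line behind it; undersides flush, so it lies flat. Origin: underside, middle of the joint of handle and blade. +x to the blade tip (blade x 0..75, handle x -70..0), z up. About 145 g, balance point 19 to 24 mm onto the blade side
- wide_a_tip (a point): middle of the blade tip edge of wide_a, at the underside (75 mm from its origin)
- wide_b: flat scraper, may be absent. Steel blade 75 mm long, 52 wide, 4 thick; wooden handle 70 long, 22 wide, 20 high in line behind it; undersides flush, so it lies flat. Origin: underside, middle of the joint of handle and blade. +x to the blade tip (blade x 0..75, handle x -70..0), z up. About 145 g, balance point 19 to 24 mm onto the blade side
- wide_b_tip (a point): middle of the blade tip edge of wide_b, at the underside (75 mm from its origin)
- narrow_a: flat scraper, may be absent. Steel blade 75 mm long, 34 wide, 4 thick; wooden handle 70 long, 22 wide, 20 high in line behind it; undersides flush, so it lies flat. Origin: underside, middle of the joint of handle and blade. +x to the blade tip (blade x 0..75, handle x -70..0), z up. About 105 g, balance point 19 to 24 mm onto the blade side
- narrow_a_tip (a point): middle of the blade tip edge of narrow_a, at the underside (75 mm from its origin)
- narrow_b: flat scraper, may be absent. Steel blade 75 mm long, 34 wide, 4 thick; wooden handle 70 long, 22 wide, 20 high in line behind it; undersides flush, so it lies flat. Origin: underside, middle of the joint of handle and blade. +x to the blade tip (blade x 0..75, handle x -70..0), z up. About 105 g, balance point 19 to 24 mm onto the blade side
- narrow_b_tip (a point): middle of the blade tip edge of narrow_b, at the underside (75 mm from its origin)
- bay0 (a point): mouth of a wide bay (58 mm between side walls, 73 mm deep to the stop): middle of the mouth on the bay's floor, 45 mm above the bench. +x runs straight in, z up. 11 mm high under the overhanging side lips (7 mm wide, 4 thick, starting 2 mm in); open above in the middle; walls between bays 23 mm thick, bays 72 mm apart
- bay1 (a point): mouth of a narrow bay (40 mm between side walls, 73 mm deep to the stop): middle of the mouth on the bay's floor, 45 mm above the bench. +x runs straight in, z up. 11 mm high under the overhanging side lips (7 mm wide, 4 thick, starting 2 mm in); open above in the middle; walls between bays 23 mm thick, bays 72 mm apart
- bay2 (a point): mouth of a wide bay (58 mm between side walls, 73 mm deep to the stop): middle of the mouth on the bay's floor, 45 mm above the bench. +x runs straight in, z up. 11 mm high under the overhanging side lips (7 mm wide, 4 thick, starting 2 mm in); open above in the middle; walls between bays 23 mm thick, bays 72 mm apart
- bay3 (a point): mouth of a narrow bay (40 mm between side walls, 73 mm deep to the stop): middle of the mouth on the bay's floor, 45 mm above the bench. +x runs straight in, z up. 11 mm high under the overhanging side lips (7 mm wide, 4 thick, starting 2 mm in); open above in the middle; walls between bays 23 mm thick, bays 72 mm apart
- demag: demagnetiser, fixed grey box 150 mm deep (x), 289 wide (y); four flat aluminium bays on top, mouths to the robot; from +y: wide, narrow, wide, narrow. Origin: bench level, under the middle of the mouth edge; +x into the bays. Lips' top 60 mm, rear housing (from x 90) 63 mm above the bench. A scraper pushed home rests level by itself, its handle standing out 70 mm in front
- switch: fixed grey box 90 x 90 x 40 mm with the lever-lock switch on top. Origin: middle of its underside; its x axis is the lever's swing direction, +x (away from the robot) = ON. A steel lock ridge (10 mm along x, 16 mm along y) stands in the middle, its top 77 mm above the bench
- switch_pivot (a point): the lever's hinge axis (along the box's y), 46 mm above the bench
- lever (a joint): lean of the lever, rad: 0 upright, +0.33 to +0.45 ON (leaning to the box's +x), -0.33 to -0.45 OFF; stops at +-0.45; stays where it is left (friction). Steel rod 8 mm thick, tip 92 mm from the pivot. With the collar down its tooth meets the ridge and the lever cannot cross the middle
- collar (a joint): lift of the locking collar along the lever, m: 0 down (locked), 0.015 fully up; sprung down, 2 to 5 N. It must be up by about 11 mm or more while the lever crosses the middle and drops back by itself once the lever is fully over
- collar_grip (a point): centre of the collar, a black ribbed plastic cylinder 22 mm thick and 28 mm long round the lever; 48 mm from the pivot when down; its z runs along the lever. May be pinched from above across the box's y and turns in the grip as the lever swings
- wood_joint: pale wooden half-lap joint piece, a bystander; origin: its underside
- bolt_cup: white plastic cup of bolts, a bystander; origin: its underside
- caliper: digital caliper, a bystander; origin: its underside
- pipe_clip: black plastic pipe clip (a ring 38 mm across, 18 mm high), a bystander; origin: its underside
- charger: battery charger with battery, fixed, 100 x 85 mm, 92 mm high, on the other side of the bench from the switch; a bystander
Mind the look-alikes: they are no part of the job. Leave any green look-alike of the wide_a alone.

How it is judged:
By the outcome, as a careful person would: the job done as asked, in the order asked, and still so for the second after the job is handed in, with the robot touching nothing.
Of wide_a, wide_b, narrow_a, narrow_b only 3 to 4 are there at a start; the rules pass over those that are not, and their reading is None.
At some moment in a run one of wide_a, wide_b, narrow_a, narrow_b may be knocked a few centimetres aside while the robot is not near it.
Once in a run the grip may slacken for a moment while it holds something.
It also fails if it takes over 210 s, if anything falls off the work surface, if the arm or the gripper's body presses on something with over 40 N, if the wrist force passes 120 N, or if a joint passes its speed limit or range.

## Working session

There is one attempt and no reset: what is moved stays moved. The work goes in short steps, Python scripts to look and compute and a tool call to move; the robot and the scene stay as the last step left them, time stands still between calls to the robot, and variables do not carry over. Pictures are saved under pics/ and viewed, at most 14 in all, crops included, and the job is handed in when it is done.

Besides the shell and the picture viewer there is one more tool, called after "Emit:" as name([rows], argument=value, ...), one row to a line, values as JSON. move_arm: Moves the arm, as the interface text tells. Its arguments: {"type":"object","properties":{"increments":{"type":"array","items":{"type":"array"}},"grip_force":{"type":"number"}},"required":["increments"]}

```bash
mkdir -p pics
cat > h.py <<'E'
import numpy as np, cv2
from workcell import r
def world(c, uv, z=None, st=None):
    """pixel(s) -> world using range (z None) or plane z"""
    K=np.array([[c['fx'],0,c['cx']],[0,c['fy'],c['cy']],[0,0,1.]])
    uv=np.atleast_2d(np.array(uv,float))
    n=cv2.undistortPoints(uv.reshape(-1,1,2),K,np.array(c['distortion'],float)).reshape(-1,2)
    d=np.c_[n,np.ones(len(n))]
    if 'R' in c: R=np.array(c['R']).T; o=-R@np.array(c['t'])
    else:
        T=np.array(c['tool_from_camera']); Rt=np.array(st['tcp_rot']); R=Rt@T[:3,:3]; o=Rt@T[:3,3]+np.array(st['tool_pos'])
    D=d@R.T
    if z is None:
        rz=c['range_z'][uv[:,1].astype(int),uv[:,0].astype(int)]
        P=o+D*rz[:,None]; P[rz==0]=np.nan; return P
    return o+D*((z-o[2])/D[:,2])[:,None]
def cloud(c,mask,st=None):
    v,u=np.nonzero(mask&(c['range_z']>0)); return world(c,np.c_[u,v],None,st)
def save(c,name): cv2.imwrite('pics/'+name+'.png',cv2.cvtColor(c['pixels'],cv2.COLOR_RGB2BGR))
E
python3 - <<'E'
from h import *
s=r.read_state(); print({k:np.round(v,3).tolist() for k,v in s.items()}, r.tcp_to_tips)
a=r.read_camera('top'); 
for t in ['wide_a','narrow_a','demag','switch','lever','collar','caliper','pipe_clip','wood_joint','bolt_cup','charger']:
    for q in r.regions_of(a,t):
        P=cloud(a,q['pixels']); 
        print(t,round(q['p'],2),q['extent'],np.round(np.nanmedian(P,0)) if len(P) else None, np.round(np.nanpercentile(P,[2,98],axis=0)).tolist() if len(P) else None)
save(a,'top1'); b=r.read_camera('scene'); save(b,'scene1')
E
```

```text
{'t': 0.0, 'joint_pos': [1.162, 0.343, 1.525, 0.0, 1.275, -0.146], 'dq': [-0.001, -0.001, 0.0, -0.001, 0.001, 0.0], 'joint_efforts': [0.0, -43.123, -24.423, 0.072, 0.056, -0.0], 'tool_pos': [136.203, 506.604, 240.037], 'tcp_rot': [[-0.966, 0.26, -0.001], [0.26, 0.966, -0.001], [0.0, -0.002, -1.0]], 'ft_force': [0.322, -0.363, 0.327], 'wrist_torque': [0.042, -0.018, 0.052], 'gripper_force': 0.0, 'grip_width': 0.998} 14.0
wide_a 0.91 [321.0, 198.4, 27.5, 56.8] [484. -59.   6.] [[400.0, -95.0, -0.0], [537.0, -36.0, 24.0]]
wide_a 0.69 [90.6, 200.2, 33.6, 47.7] [444. 546.   6.] [[393.0, 506.0, 1.0], [517.0, 588.0, 24.0]]
narrow_a 0.95 [217.5, 198.7, 19.1, 51.0] [476. 219.   7.] [[400.0, 200.0, 1.0], [536.0, 241.0, 24.0]]
narrow_a 0.83 [382.4, 202.3, 18.2, 54.0] [ 476. -215.    7.] [[402.0, -239.0, 1.0], [538.0, -197.0, 24.0]]
demag 0.75 [250.0, 81.5, 115.3, 74.8] [740.  16.  61.] [[662.0, -123.0, 13.0], [821.0, 155.0, 67.0]]
switch 0.98 [429.3, 185.6, 38.6, 36.1] [ 530. -350.   42.] [[486.0, -407.0, 2.0], [576.0, -314.0, 111.0]]
switch 0.29 [385.8, 197.8, 16.7, 57.0] [ 476. -215.    7.] [
[... 178 characters left out ...]
1.3, 12.7] [ 548. -354.  102.] [[538.0, -391.0, 42.0], [563.0, -348.0, 114.0]]
caliper 0.96 [184.9, 240.2, 26.4, 74.2] [301. 308.   8.] [[232.0, 265.0, 2.0], [410.0, 327.0, 18.0]]
wood_joint 0.92 [184.7, 99.1, 17.1, 49.0] [736. 315.  21.] [[676.0, 296.0, 8.0], [791.0, 337.0, 42.0]]
bolt_cup 0.94 [406.1, 118.8, 36.4, 29.0] [ 713. -294.   44.] [[678.0, -320.0, 4.0], [743.0, -254.0, 78.0]]
bolt_cup 0.54 [453.7, 192.1, 9.5, 8.5] [ 548. -353.  103.] [[539.0, -363.0, 86.0], [558.0, -348.0, 111.0]]
bolt_cup 0.32 [324.4, 196.1, 22.3, 55.5] [487. -60.   6.] [[403.0, -92.0, 1.0], [537.0, -39.0, 24.0]]
charger 0.76 [142.4, 170.7, 45.6, 45.1] [543. 367.  80.] [[496.0, 335.0, 10.0], [590.0, 417.0, 95.0]]
```

View pics/top1.png

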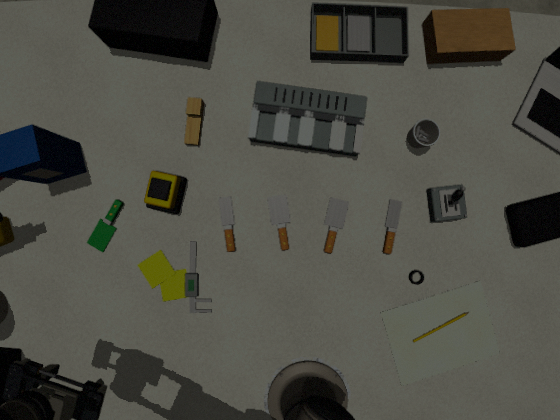

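View pics/scene1.png

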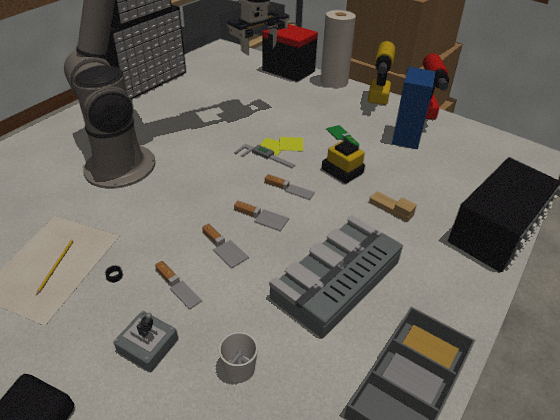

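The top picture shows four orange-handled scrapers: narrow (228,222), wide (281,222), wide (336,225), narrow (391,227). The green look-alike is at (105,225), the demagnetiser at (308,118) and the switch at (447,203) with its lever leaning away from the robot. The scene picture agrees.

```bash
cat >> h.py <<'E'
def inc(target,yaw_y=None,st=None):
    """increments in cm from the current pose; yaw_y: wanted world angle (deg) of tool y (mod 180)"""
    s=st or r.read_state(); R=np.array(s['tcp_rot']); d=R.T@(np.array(target)-np.array(s['tool_pos']))/10
    y=np.degrees(np.arctan2(R[1,1],R[0,1])); t=None
    if yaw_y is not None:
        e=(yaw_y-y+90)%180-90; t=round(float(-np.radians(e)),4)   # tool z down
    return np.round(d,3).tolist(),t
def scraper(P):
    """cloud of a scraper -> origin xy, yaw deg (towards the blade tip), blade width"""
    P=P[np.isfinite(P).all(1)]; h=P[(P[:,2]>14)&(P[:,2]<30)][:,:2]; b=P[(P[:,2]>-2)&(P[:,2]<10)][:,:2]
    hc=np.median(h,0); bc=np.median(b,0); A=np.vstack([h]); 
    (c,sz,a)=cv2.minAreaRect(h.astype(np.float32)); a=np.radians(a if sz[0]>sz[1] else a+90); d=np.array([np.cos(a),np.sin(a)])
    if d@(bc-hc)<0: d=-d
    n=np.array([-d[1],d[0]]); tip=np.percentile(b@d,99); w=np.ptp(np.percentile((b-hc)@n,[2,98]))
    c=np.array(c); he=np.percentile(h@d,1)
    o=d*(c@d+35)+n*(c@n)
    return o,np.degrees(np.arctan2(d[1],d[0])),w,sz,tip-o@d
E
python3 - <<'E'
from h import *
w=r.read_camera('wrist'); print(np.round(w['tool_from_camera'],3),w['fx'],w['cx'],w['cy'])
a=r.read_camera('top'); print(a['fx'])
for t in ['wide_a','narrow_a']:
    for q in r.regions_of(a,t)[:2]:
        k=cv2.dilate(q['pixels'].astype(np.uint8),np.ones((3,3)))>0
        print(t,[np.round(v,1) for v in scraper(cloud(a,k))])
P=cloud(a,np.ones((420,560),bool)); m=np.isfinite(P).all(1)&(abs(P[:,0]-735)<150)&(abs(P[:,1]-16)<200)&(P[:,2]>35)&(P[:,2]<80)
print(cv2.minAreaRect(P[m][:,:2].astype(np.float32)))
m=np.isfinite(P).all(1)&(abs(P[:,0]-530)<80)&(abs(P[:,1]+357)<80)&(P[:,2]>30)&(P[:,2]<50)
print(cv2.minAreaRect(P[m][:,:2].astype(np.float32)))
for T in [(450,250,300),(500,-340,300)]: print(inc(T,90))
E
```

```text
[[  -0.      -0.956   -0.293   78.523]
 [   1.       0.      -0.       0.488]
 [   0.      -0.293    0.956 -144.169]
 [   0.       0.       0.       1.   ]] 302.7690794289181 280.9687922998713 213.59164986437187
396.7880876911137
wide_a [array([464.5, -59.6]), np.float64(-13.0), np.float64(53.3), array([22.7, 70. ]), np.float64(77.7)]
wide_a [array([460. , 540.8]), np.float64(154.4), np.float64(56.6), array([25.1, 70. ]), np.float64(77.2)]
narrow_a [array([ 465. , -215.8]), np.float64(-10.1), np.float64(38.6), array([23.8, 69.8]), np.float64(76.8)]
narrow_a [array([464.3, 217.7]), np.float64(8.9), np.float64(35.8), array([70.2, 21.9]), np.float64(77.0)]
((745.067626953125, 15.4976806640625), (290.0869445800781, 150.46368408203125), 83.00550842285156)
((532.2452392578125, -361.2457580566406), (91.41303253173828, 91.02539825439453), 5.646830081939697)
([-36.963, -16.671, -5.926], -0.2628)
([-57.117, -72.347, -5.934], -0.2628)
```

Emit:
move_arm([
  [[-37, -16.7, -5.9], -0.36, 1],
  [[-37, -16.7, -5.9], -0.36, 1],
  [[-37, -16.7, -5.9], -0.36, 1],
  [[-37, -16.7, -5.9], -0.36, 1],
  [[-37, -16.7, -5.9], -0.36, 1],
  [[-37, -16.7, -5.9], -0.36, 1],
  [[-37, -16.7, -5.9], -0.36, 1],
  [[-37, -16.7, -5.9], -0.36, 1],
  [[-37, -16.7, -5.9], -0.36, 1],
  [[-37, -16.7, -5.9], -0.36, 1],
])

```text
t: 1.68
tool_pos: [446.0, 252.6, 299.2]
tcp_rot: [[-0.995, -0.097, 0.0], [-0.097, 0.995, 0.0], [-0.001, 0.0, -1.0]]
ft_force: [0.3, 0.3, -0.0]
grip_width: 1.0
gripper_force: 0.0
```

Emit:
move_arm([
  [[-2.5, -61, 7], 0, 1],
  [[-2.5, -61, 7], 0, 1],
  [[-2.5, -61, 7], 0, 1],
  [[-2.5, -61, 7], 0, 1],
  [[-2.5, -61, 7], 0, 1],
  [[-2.5, -61, 7], 0, 1],
  [[-2.5, -61, 7], 0, 1],
  [[-2.5, -61, 7], 0, 1],
  [[-2.5, -61, 7], 0, 1],
  [[-2.5, -61, 7], 0, 1],
])

```text
t: 2.52
tool_pos: [501.5, -157.9, 251.1]
tcp_rot: [[-0.995, -0.097, 0.0], [-0.097, 0.995, 0.0], [-0.0, -0.0, -1.0]]
ft_force: [1.0, 0.1, -0.2]
grip_width: 0.998
gripper_force: 0.0
```

Emit:
move_arm([
  [[0.1, -19.8, 2.1], 0, 1],
  [[0.1, -19.8, 2.1], 0, 1],
  [[0.1, -19.8, 2.1], 0, 1],
  [[0.1, -19.8, 2.1], 0, 1],
  [[0.1, -19.8, 2.1], 0, 1],
  [[0.1, -19.8, 2.1], 0, 1],
  [[0.1, -19.8, 2.1], 0, 1],
  [[0.1, -19.8, 2.1], 0, 1],
  [[0.1, -19.8, 2.1], 0, 1],
  [[0.1, -19.8, 2.1], 0, 1],
])

```text
t: 3.35
tool_pos: [520.3, -351.6, 230.8]
tcp_rot: [[-0.995, -0.099, 0.001], [-0.099, 0.995, -0.0], [-0.001, -0.0, -1.0]]
ft_force: [0.3, 0.6, -0.1]
grip_width: 0.997
gripper_force: 0.0
```

```bash
cat > sw.py <<'E'
from h import *
import sys
s=r.read_state(); w=r.read_camera('wrist'); save(w,sys.argv[1])
print(s['t'],np.round(s['tool_pos'],1))
P=cloud(w,np.ones((420,560),bool),s); P=P[np.isfinite(P).all(1)]
P=P[(abs(P[:,0]-532)<90)&(abs(P[:,1]+360)<90)]
b=P[(P[:,2]>36)&(P[:,2]<44)][:,:2]; c,sz,a=cv2.minAreaRect(b.astype(np.float32)); print('box',c,sz,a)
a=a if a<45 else a-90
d=np.array([np.cos(np.radians(a)),np.sin(np.radians(a))]); n=np.array([-d[1],d[0]])
for lo in range(50,140,10):
    k=P[(P[:,2]>lo)&(P[:,2]<lo+10)]
    if len(k)>3:
        q=k[:,:2]-c; print(lo,len(k),'x',np.round(np.percentile(q@d,[2,50,98]),1),'y',np.round(np.percentile(q@n,[2,50,98]),1))
for t in ['lever','collar']:
    for q in r.regions_of(w,t)[:1]:
        k=cloud(w,q['pixels'],s); print(t,q['p'],np.round(np.nanpercentile(k,[5,50,95],axis=0),1).tolist(),q['extent'])
E
python3 sw.py w1
```

```text
3.35 [ 520.3 -351.6  230.8]
box (532.5342407226562, -360.7806701660156) (89.90895080566406, 88.10546112060547) 7.468315124511719
50 263 x [-21.5  -4.4  20.1] y [-13.9  -1.6  13.7]
60 36 x [-5.1 -4.7 -0.3] y [-7.5  0.4  7.4]
70 172 x [-4.9 -1.1  5.1] y [-7.9  0.   7.4]
80 110 x [ 3.1  5.7 13.5] y [-10.1   1.3  11. ]
90 149 x [ 5.9  9.  17.5] y [-10.9   0.4  10.8]
100 347 x [ 9.4 17.2 28.4] y [-10.4   0.5   9.9]
110 74 x [20.5 23.2 27.2] y [-3.5  0.4  4. ]
120 83 x [24.4 26.7 34. ] y [-4.9  0.5  5. ]
130 62 x [26.4 30.3 34.1] y [-3.7 -0.2  4.1]
lever 0.78 [[537.2, -367.4, 86.6], [547.8, -357.9, 104.4], [561.6, -349.8, 130.8]] [263.0, 216.2, 19.9, 49.1]
collar 0.72 [[536.8, -368.1, 84.4], [543.9, -359.0, 100.6], [554.9, -349.0, 106.9]] [257.9, 218.5, 25.9, 29.6]
```

View pics/w1.png

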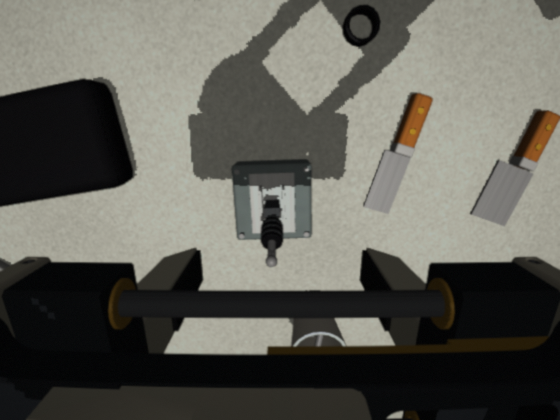

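The wrist picture shows the switch box at (272,200) with its lever leaning down-image, away from the robot (tip (271,262)), and collar at (270,235). The fit gives the box centre (532.5,-360.8) and yaw of about 7°, with lean about +0.38 (ON).

Emit:
move_arm([
  [[-3.1, -0.98, 3], -0.03, 1],
  [[-3.1, -0.98, 6], -0.03, 1],
  [[-3.1, -0.98, 7], -0.03, 1],
  [[-3.1, -0.98, 9], -0.03, 1],
  [[-3.1, -0.98, 11], -0.03, 1],
  [[-3.1, -0.98, 12.5], -0.03, 1],
  [[-3.1, -0.98, 13.5], -0.03, 1],
  [[-3.1, -0.98, 14.0], -0.03, 1],
  [[-3.1, -0.98, 14.0], -0.03, 1],
  [[-3.1, -0.98, 14.0], -0.03, 1],
])

```text
t: 4.33
tool_pos: [552.0, -359.9, 91.2]
tcp_rot: [[-0.992, -0.127, 0.001], [-0.127, 0.992, -0.001], [-0.001, -0.001, -1.0]]
ft_force: [0.9, -0.7, -0.3]
grip_width: 1.0
gripper_force: 0.0
```

Emit:
move_arm([
  [[0, 0, 0], 0, 0],
  [[0, 0, 0], 0, -0.3],
  [[0, 0, 0], 0, -0.5],
  [[0, 0, 0], 0, -0.8],
  [[0, 0, 0], 0, -1],
  [[0, 0, 0], 0, -1],
  [[0, 0, 0], 0, -1],
  [[0, 0, 0], 0, -1],
  [[0, 0, 0], 0, -1],
  [[0, 0, 0], 0, -1],
], grip_force=30)

```text
t: 5.17
tool_pos: [551.7, -359.7, 90.1]
tcp_rot: [[-0.992, -0.127, -0.0], [-0.127, 0.992, 0.0], [0.0, 0.0, -1.0]]
ft_force: [0.8, 0.5, -0.4]
grip_width: 0.321
gripper_force: 0.0
```

Emit:
move_arm([
  [[0, 0, 0], 0, -1],
  [[0, 0, 0], 0, -1],
  [[0, 0, 0], 0, -1],
  [[0, 0, 0], 0, -1],
  [[0, 0, 0], 0, -1],
  [[-0.1, 0, -0.26], 0, -1],
  [[-0.2, 0, -0.52], 0, -1],
  [[-0.3, 0, -0.78], 0, -1],
  [[-0.41, 0, -1.04], 0, -1],
  [[-0.52, 0, -1.3], 0, -1],
])

```text
t: 6.0
tool_pos: [556.0, -357.5, 102.0]
tcp_rot: [[-0.992, -0.127, -0.003], [-0.127, 0.992, 0.004], [0.003, 0.004, -1.0]]
ft_force: [-2.3, 5.2, -4.5]
grip_width: 0.231
gripper_force: 30.0
```

Emit:
move_arm([
  [[0.635, 0, -0.22], 0, -1],
  [[1.285, 0, -0.37], 0, -1],
  [[1.95, 0, -0.46], 0, -1],
  [[2.6, 0, -0.48], 0, -1],
  [[3.28, 0, -0.43], 0, -1],
  [[3.94, 0, -0.32], 0, -1],
  [[4.6, 0, -0.14], 0, -1],
  [[5.2, 0, 0.1], 0, -1],
  [[5.45, 0, 0.22], 0, -1],
  [[5.45, 0, 0.22], 0, -1],
])

```text
t: 6.83
tool_pos: [503.7, -364.4, 100.8]
tcp_rot: [[-0.992, -0.127, 0.002], [-0.127, 0.992, 0.003], [-0.002, 0.002, -1.0]]
ft_force: [3.9, 7.3, -3.1]
grip_width: 0.233
gripper_force: 30.0
```

Emit:
move_arm([
  [[-0.14, 0, 0.3], 0, -1],
  [[-0.28, 0, 0.6], 0, -1],
  [[-0.42, 0, 0.9], 0, -1],
  [[-0.5, 0, 1.15], 0, -1],
  [[-0.5, 0, 1.15], 0, -1],
  [[-0.5, 0, 1.15], 0, 0],
  [[-0.5, 0, 1.15], 0, 0.5],
  [[-0.5, 0, 1.15], 0, 1],
  [[-0.5, 0, 1.15], 0, 1],
  [[-0.5, 0, 1.15], 0, 1],
])

```text
t: 7.67
tool_pos: [507.7, -365.8, 89.6]
tcp_rot: [[-0.992, -0.127, 0.0], [-0.127, 0.992, -0.0], [-0.0, -0.001, -1.0]]
ft_force: [-0.6, 0.4, -0.2]
grip_width: 0.542
gripper_force: 0.0
```

Emit:
move_arm([
  [[0, 0, 0], 0, 1],
  [[0, 0, 0], 0, 1],
  [[0, 0, 0], 0, 1],
  [[0, 0, -2], 0, 1],
  [[0, 0, -4], 0, 1],
  [[0, 0, -8], 0, 1],
  [[-1, 0, -11], 0, 1],
  [[-2, 0, -14], 0, 1],
  [[-2, 0, -14], 0, 1],
  [[-2, 0, -14], 0, 1],
])

```text
t: 8.5
tool_pos: [528.5, -363.1, 231.4]
tcp_rot: [[-0.992, -0.127, 0.003], [-0.127, 0.992, -0.003], [-0.003, -0.003, -1.0]]
ft_force: [-0.2, -0.1, -0.5]
grip_width: 1.002
gripper_force: 0.0
```

```bash
python3 sw.py w2
```

```text
8.5 [ 528.5 -363.1  231.4]
box (532.1920776367188, -360.8761291503906) (89.5203857421875, 89.95277404785156) 7.3560872077941895
50 196 x [-21.4   3.9  22.1] y [-14.  -11.   13.9]
70 133 x [-4.2  0.3  4.8] y [-7.3 -0.1  7.1]
80 29 x [-13.9  -8.2  -6.4] y [-10.4  -2.1   9.1]
90 70 x [-32.5 -16.6  -9.3] y [-10.5   1.7  11. ]
100 298 x [-29.9 -21.6 -13.8] y [-9.4 -0.2  9.9]
110 19 x [-29.4 -27.5 -25.6] y [-2.9 -0.3  3.3]
120 130 x [-41.3 -36.9 -31.7] y [-4.8  0.5  4.7]
130 5 x [-37.5 -36.5 -35.8] y [-1.9 -1.2 -0.3]
lever 0.78 [[493.6, -372.5, 93.6], [508.4, -364.3, 104.3], [521.4, -354.7, 128.7]] [273.4, 173.0, 19.1, 27.3]
collar 0.62 [[503.6, -373.3, 93.4], [511.8, -363.7, 103.0], [521.8, -354.9, 106.0]] [272.5, 178.6, 24.2, 22.4]
```

Emit:
move_arm([
  [[-21, 35, -6.9], 0.25, 1],
  [[-21, 35, -6.9], 0.25, 1],
  [[-21, 35, -6.9], 0.25, 1],
  [[-21, 35, -6.9], 0.25, 1],
  [[-21, 35, -6.9], 0.25, 1],
  [[-21, 35, -6.9], 0.25, 1],
  [[-21, 35, -6.9], 0.25, 1],
  [[-21, 35, -6.9], 0.25, 1],
  [[-21, 35, -6.9], 0.25, 1],
  [[-21, 35, -6.9], 0.25, 1],
])

```text
t: 9.48
tool_pos: [691.4, 12.8, 297.0]
tcp_rot: [[-0.992, 0.123, -0.003], [0.123, 0.992, 0.0], [0.003, -0.0, -1.0]]
ft_force: [0.8, -0.6, 0.4]
grip_width: 1.001
gripper_force: 0.0
```

Emit:
move_arm([
  [[0, 0, 0], 0, 1],
  [[0, 0, 0], 0, 1],
  [[0, 0, 0], 0, 1],
  [[0, 0, 0], 0, 1],
  [[0, 0, 0], 0, 1],
  [[0, 0, 0], 0, 1],
  [[0, 0, 0], 0, 1],
  [[0, 0, 0], 0, 1],
  [[0, 0, 0], 0, 1],
  [[0, 0, 0], 0, 1],
])

```text
t: 10.32
tool_pos: [691.5, 10.8, 298.6]
tcp_rot: [[-0.992, 0.123, 0.0], [0.123, 0.992, 0.0], [-0.0, 0.0, -1.0]]
ft_force: [-1.1, 0.1, 0.2]
grip_width: 1.0
gripper_force: 0.0
```

Run:
```python
from h import *
s=r.read_state(); w=r.read_camera('wrist'); save(w,'w3'); print(s['t'],np.round(s['tool_pos'],1))
np.savez('w3.npz',rz=w['range_z'],P=cloud(w,np.ones((420,560),bool),s),px=w['pixels'])
P=cloud(w,np.ones((420,560),bool),s); P=P[np.isfinite(P).all(1)]
m=(abs(P[:,0]-735)<130)&(abs(P[:,1]-16)<180)
for lo,hi in [(38,50),(53,70)]:
    Q=P[m&(P[:,2]>lo)&(P[:,2]<hi)]; print(len(Q),cv2.minAreaRect(Q[:,:2].astype(np.float32)),np.median(Q[:,2]))
a=np.radians(-7); d=np.array([np.cos(a),np.sin(a)]); n=np.array([-d[1],d[0]])
q=(P[:,:2]-[670.7,24.6]); x=q@d; y=q@n
k=m&(x>15)&(x<55)
H,e=np.histogram(y[k&(P[:,2]>52)],np.arange(-150,151,3)); L,_=np.histogram(y[k&(P[:,2]<50)&(P[:,2]>40)],e)
for a_,b_,c_ in zip(e,H,L): print(int(a_),b_,c_,end=' | ')
```

```text
10.3167 [691.5  10.8 298.6]
5963 ((707.0281982421875, 22.18749237060547), (285.33270263671875, 74.27506256103516), 83.2402114868164) 45.096299042995895
16251 ((744.8128662109375, 16.976303100585938), (290.4397888183594, 150.44076538085938), 83.24132537841797) 60.983805293165574
-150 0 0 | -147 0 0 | -144 52 0 | -141 68 0 | -138 68 0 | -135 68 0 | -132 67 0 | -129 71 29 | -126 65 65 | -123 0 60 | -120 0 66 | -117 0 63 | -114 0 62 | -111 0 64 | -108 0 65 | -105 0 63 | -102 0 14 | -99 44 0 | -96 66 0 | -93 68 0 | -90 69 0 | -87 70 0 | -84 68 0 | -81 63 0 | -78 72 0 | -75 71 0 | -72 65 0 | -69 67 0 | -66 74 0 | -63 52 54 | -60 1028 67 | -57 519 64 | -54 0 66 | -51 0 63 | -48 0 62 | -45 0 62 | -42 0 70 | -39 0 69 | -36 0 59 | -33 0 58 | -30 0 71 | -27 0 76 | -24 0 59 | -21 0 58 | -18 59 0 | -15 91 0 | -12 58 0 | -9 61 0 | -6 78 0 | -3 71 0 | 0 62 0 | 3 71 0 | 6 76 0 | 9 60 0 | 12 69 0 | 15 77 0 | 18 20 13 | 21 0 67 | 24 1 67 | 27 8 65 | 30 8 62 | 33 581 67 | 36 1083 65 | 39 88 65 | 42 104 68 | 45 172 34 | 48 170 0 | 51 262 0 | 54 285 0 | 57 181 0 | 60 185 0 | 63 91 0 | 66 69 0 | 69 72 0 | 72 65 0 | 75 72 0 | 78 64 0 | 81 33 0 | 84 0 23 | 87 0 67 | 90 0 64 | 93 0 67 | 96 0 59 | 99 0 67 | 102 0 61 | 105 0 65 | 108 0 66 | 111 0 65 | 114 0 61 | 117 0 64 | 120 0 62 | 123 0 63 | 126 82 63 | 129 68 35 | 132 67 0 | 135 63 0 | 138 69 0 | 141 66 0 | 144 45 0 | 147 0 0 |
```

View pics/w3.png

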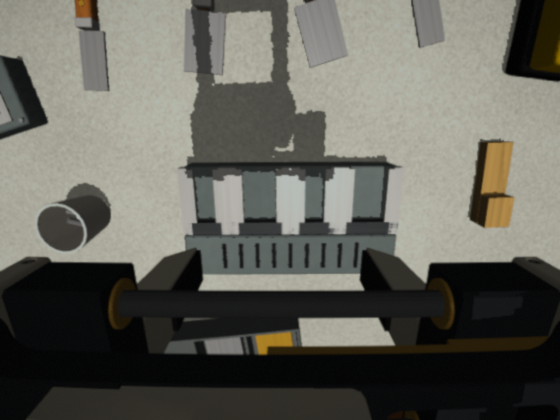

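The picture shows the demagnetiser at (290,215) with mouths along row 165. Its bays from the right are wide, narrow, wide, narrow, which agrees with the sizes given (290 x 150 outline).

Emit:
move_arm([
  [[17, -2.1, 0], 0, 1],
  [[17, -2.1, 0], 0, 1],
  [[17, -2.1, 0], 0, 1],
  [[17, -2.1, 0], 0, 1],
  [[17, -2.1, 0], 0, 1],
  [[17, -2.1, 0], 0, 1],
  [[17, -2.1, 0], 0, 1],
  [[17, -2.1, 0], 0, 1],
  [[17, -2.1, 0], 0, 1],
  [[17, -2.1, 0], 0, 1],
])

```text
t: 11.2
tool_pos: [521.3, 10.9, 298.1]
tcp_rot: [[-0.992, 0.122, -0.0], [0.122, 0.992, 0.0], [0.0, 0.0, -1.0]]
ft_force: [0.1, -1.1, -0.8]
grip_width: 1.001
gripper_force: 0.0
```

```bash
cat > sc.py <<'E'
from h import *
import sys
s=r.read_state(); w=r.read_camera('wrist'); print(s['t'],np.round(s['tool_pos'],1))
if len(sys.argv)>1: save(w,sys.argv[1])
P=cloud(w,np.ones((420,560),bool),s)
seen=[]
for t in ['wide_a','narrow_a']:
    for q in r.regions_of(w,t):
        if q['p']<.4: continue
        k=cv2.dilate(q['pixels'].astype(np.uint8),np.ones((3,3)))>0
        try:
            o,y,wd,sz,tip=scraper(cloud(w,k,s)); p=o-15*np.array([np.cos(np.radians(y)),np.sin(np.radians(y))])
            print(t,round(q['p'],2),'o',np.round(o,1),'yaw',round(y,1),'w',round(wd,1),'h',np.round(sz,1),'tip',round(tip,1),'hover inc',inc([*p,120],y+90,s),'grasp dz',round((s['tool_pos'][2]-17.5)/10,2))
        except Exception as e: print(t,q['p'],q['extent'],e)
E
python3 sc.py w4
```

```text
11.2 [521.3  10.9 298.1]
wide_a 0.83 o [464.3 -58.3] yaw -12.2 w 53.9 h [22.6 69.8] tip 77.8 hover inc ([6.302, -7.434, 17.807], 0.0909) grasp dz 28.06
wide_a 0.68 o [470.1  79.4] yaw 9.8 w 53.6 h [69.6 22.6] tip 76.6 hover inc ([7.353, 5.729, 17.809], -0.293) grasp dz 28.06
narrow_a 0.66 o [463.7 219.5] yaw 9.8 w 39.2 h [70.9 23.5] tip 77.4 hover inc ([9.699, 19.555, 17.811], -0.2941) grasp dz 28.06
narrow_a 0.63 o [470.1  79.4] yaw 9.8 w 55.1 h [69.6 22.6] tip 76.9 hover inc ([7.353, 5.729, 17.809], -0.293) grasp dz 28.06
narrow_a 0.62 o [ 465.6 -213.2] yaw -10.4 w 38.4 h [23.  70.2] tip 76.4 hover inc ([4.28, -22.843, 17.805], 0.0594) grasp dz 28.06
```

View pics/w4.png

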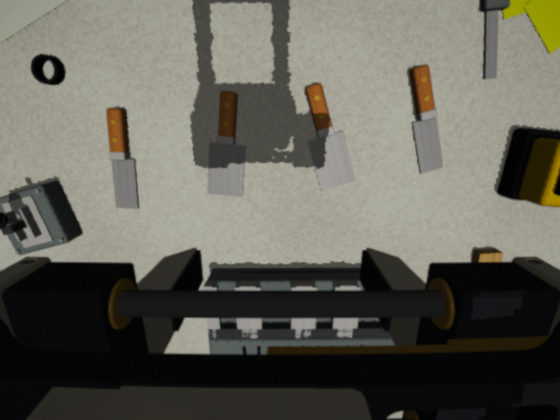

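The picture shows all four scrapers clearly: narrow (122,160), wide (227,145), wide (330,135) and narrow (427,120). All fits match the given sizes. Starting with the wide one at y=-58 into bay2.

Emit:
move_arm([
  [[2, -2.5, 4], 0.09, 0.5],
  [[4, -5, 8], 0.09, 0.5],
  [[6.3, -7.4, 12], 0.09, 0.3],
  [[6.3, -7.4, 16], 0.09, 0.2],
  [[6.3, -7.4, 20], 0.09, 0.2],
  [[6.3, -7.4, 23.5], 0.09, 0.2],
  [[6.3, -7.4, 26], 0.09, 0.2],
  [[6.3, -7.4, 27.5], 0.09, 0.2],
  [[6.3, -7.4, 28], 0.09, 0.2],
  [[6.3, -7.4, 28], 0.09, 0.2],
])

```text
t: 12.18
tool_pos: [448.3, -54.6, 17.4]
tcp_rot: [[-0.977, 0.211, -0.002], [0.211, 0.977, 0.001], [0.002, 0.0, -1.0]]
ft_force: [0.0, 0.7, 0.1]
grip_width: 0.605
gripper_force: 0.0
```

Emit:
move_arm([
  [[0, 0, 0], 0, -0.3],
  [[0, 0, 0], 0, -1],
  [[0, 0, 0], 0, -1],
  [[0, 0, 0], 0, -1],
  [[0, 0, 0], 0, -1],
  [[0, 0, 0], 0, -1],
  [[0, 0, 0], 0, -1],
  [[0, 0, 0], 0, -1],
  [[0, 0, 0], 0, -1],
  [[0, 0, 0], 0, -1],
], grip_force=45)

```text
t: 13.02
tool_pos: [449.0, -54.9, 19.2]
tcp_rot: [[-0.977, 0.211, 0.001], [0.211, 0.977, -0.0], [-0.001, -0.0, -1.0]]
ft_force: [-1.2, -0.3, 7.1]
grip_width: 0.235
gripper_force: 44.9
```

```bash
cat > bay.py <<'E'
from h import *
import sys
# usage: bay index, grasp offset g (handle x of grasp, mm). prints increments for stages
i=int(sys.argv[1]); g=float(sys.argv[2]) if len(sys.argv)>2 else -15
a=np.radians(-6.8); d=np.array([np.cos(a),np.sin(a)]); n=np.array([-d[1],d[0]]); M=np.array([670.3,25.5])
B=M+n*[103.5,31.5,-40.5,-112.5][i]
s=r.read_state(); print(s['t'],np.round(s['tool_pos'],1),'w',round(s['grip_width']*92,1),s['gripper_force'])
z0=float(sys.argv[3]) if len(sys.argv)>3 else 17.5
for x,h in [(-95,100),(-95,49),(-60,49),(-4,49),(-2,49)]:
    print(x,h,inc([*(B+d*(x+g)),h+z0],83.2,s))
E
python3 bay.py 2
```

```text
13.0167 [449.  -54.9  19.2] w 21.6 44.86842155456543
-95 100 ([-9.373, 7.464, -9.824], -0.0943)
-95 49 ([-9.366, 7.464, -4.724], -0.0943)
-60 49 ([-12.851, 7.794, -4.719], -0.0943)
-4 49 ([-18.426, 8.321, -4.713], -0.0943)
-2 49 ([-18.625, 8.34, -4.712], -0.0943)
```

Emit:
move_arm([
  [[0, 0, -1], 0, -1],
  [[0, 0, -3], 0, -1],
  [[0, 0, -5.5], 0, -1],
  [[-1, 1, -8], 0, -1],
  [[-3, 2.5, -9.8], -0.03, -1],
  [[-5, 4, -9.8], -0.06, -1],
  [[-7, 5.5, -9.8], -0.094, -1],
  [[-8.7, 6.9, -9.8], -0.094, -1],
  [[-9.4, 7.46, -9.8], -0.094, -1],
  [[-9.4, 7.46, -9.8], -0.094, -1],
])

```text
t: 13.85
tool_pos: [557.1, -0.8, 116.0]
tcp_rot: [[-0.993, 0.117, 0.0], [0.117, 0.993, 0.0], [-0.0, 0.0, -1.0]]
ft_force: [-0.2, -0.6, -1.6]
grip_width: 0.234
gripper_force: 44.9
```

```bash
cat > held.py <<'E'
from h import *
import sys
# points of the held blade seen by the wrist camera, in the bay frame of bay i
i=int(sys.argv[1]); a=np.radians(-6.8); d=np.array([np.cos(a),np.sin(a)]); n=np.array([-d[1],d[0]]); B=np.array([670.3,25.5])+n*[103.5,31.5,-40.5,-112.5][i]
c=r.read_camera('scene'); s=r.read_state(); save(c,'scene_h%d'%i)
P=cloud(c,np.ones((420,560),bool)); P=P[np.isfinite(P).all(1)]
x=(P[:,:2]-B)@d; y=(P[:,:2]-B)@n; lo,hi=(float(v) for v in sys.argv[2:4])
for x0 in range(-100,0,10):
    k=(x>x0)&(x<x0+10)&(abs(y)<34)&(P[:,2]>lo)&(P[:,2]<hi)
    if k.sum()>3: print(x0,k.sum(),'y',np.round(np.percentile(y[k],[3,97]),1),'z',np.round(np.percentile(P[k,2],[10,50,90]),1))
E
python3 held.py 2 75 135; python3 bay.py 2
```

```text
-100 192 y [-28.1  23.4] z [ 99.7 115.2 129.7]
-90 75 y [-27.8  23.5] z [ 97.9  99.2 101.6]
-80 73 y [-27.   21.2] z [ 97.6  99.3 100.9]
-70 74 y [-28.3  21.9] z [ 97.7  99.6 101.1]
-60 80 y [-27.7  23.1] z [ 97.8  99.6 101.3]
-50 80 y [-28.1  22.3] z [ 97.8  99.5 101.2]
-40 77 y [-28.1  21.3] z [ 97.9  99.4 101.3]
-30 84 y [-26.9  21.6] z [ 97.3  99.3 101. ]
-20 30 y [-26.7  19.1] z [ 95.9  98.6 100.5]
13.9 [555.7  -1.4 115.8] w 21.7 44.85559344291687
-95 100 ([-0.057, -0.027, -0.168], 0.0007)
-95 49 ([-0.065, -0.027, 4.932], 0.0007)
-60 49 ([-3.565, -0.029, 4.926], 0.0007)
-4 49 ([-9.165, -0.033, 4.917], 0.0007)
-2 49 ([-9.365, -0.034, 4.917], 0.0007)
```

Run:
```python
from h import *
a=np.radians(-6.8); d=np.array([np.cos(a),np.sin(a)]); n=np.array([-d[1],d[0]]); M=np.array([670.3,25.5])
for cam in ['scene','top']:
    c=r.read_camera(cam); P=cloud(c,np.ones((420,560),bool)); P=P[np.isfinite(P).all(1)]
    x=(P[:,:2]-M)@d; y=(P[:,:2]-M)@n; z=P[:,2]
    m=(abs(y)<170)&(x>-20)&(x<170)&(z>50)&(z<72); (ce,sz,an)=cv2.minAreaRect(P[m][:,:2].astype(np.float32)); e=np.array(ce)-M; print(cam,sz,an,'centre x,y',e@d,e@n,'lip z',np.median(z[m&(x<60)]))
    f=(x>10)&(x<60)&(abs(y)<130)&(z>38)&(z<50); print('floor z',np.median(z[f]),f.sum())
    k=(x>15)&(x<60)&(z>55)&(z<68); H,ed=np.histogram(y[k],np.arange(-148,149,4)); print([(int(q),int(v)) for q,v in zip(ed,H)])
    k=(x>-85)&(x<-25)&(z>80)&(z<110)&(abs(y+40)<40); print('blade y',np.percentile(y[k],[2,98])if k.sum()>3 else None,np.median(z[k]))
```

```text
scene (293.1591796875, 152.45269775390625) 83.0931396484375 centre x,y 74.2415890850856 -1.5102711027982614 lip z 60.22103129615266
floor z 45.49962654990952 898
[(-148, 46), (-144, 37), (-140, 32), (-136, 34), (-132, 30), (-128, 11), (-124, 0), (-120, 0), (-116, 0), (-112, 0), (-108, 0), (-104, 23), (-100, 31), (-96, 31), (-92, 35), (-88, 29), (-84, 31), (-80, 31), (-76, 30), (-72, 29), (-68, 32), (-64, 3), (-60, 0), (-56, 0), (-52, 0), (-48, 0), (-44, 0), (-40, 0), (-36, 0), (-32, 0), (-28, 0), (-24, 10), (-20, 36), (-16, 25), (-12, 31), (-8, 25), (-4, 26), (0, 32), (4, 20), (8, 25), (12, 26), (16, 11), (20, 0), (24, 0), (28, 0), (32, 0), (36, 0), (40, 16), (44, 30), (48, 25), (52, 19), (56, 28), (60, 22), (64, 23), (68, 24), (72, 22), (76, 24), (80, 7), (84, 0), (88, 0), (92, 0), (96, 0), (100, 0), (104, 0), (108, 0), (112, 0), (116, 0), (120, 5), (124, 30), (128, 23), (132, 20), (136, 18), (140, 23), (144, 1)]
blade y [-69.13259381 -17.67880021] 99.21892247625715
top (290.12548828125, 150.3961639404297) 83.13572692871094 centre x,y 75.43308043656042 -1.441233176260255 lip z 61.13
[... 196 characters left out ...]
-96, 26), (-92, 30), (-88, 26), (-84, 27), (-80, 25), (-76, 27), (-72, 28), (-68, 25), (-64, 12), (-60, 0), (-56, 0), (-52, 0), (-48, 0), (-44, 0), (-40, 0), (-36, 0), (-32, 0), (-28, 0), (-24, 0), (-20, 19), (-16, 26), (-12, 27), (-8, 27), (-4, 27), (0, 28), (4, 26), (8, 28), (12, 27), (16, 17), (20, 0), (24, 0), (28, 0), (32, 0), (36, 0), (40, 0), (44, 24), (48, 27), (52, 29), (56, 27), (60, 27), (64, 27), (68, 27), (72, 28), (76, 25), (80, 12), (84, 0), (88, 0), (92, 0), (96, 0), (100, 0), (104, 0), (108, 0), (112, 0), (116, 0), (120, 0), (124, 20), (128, 24), (132, 29), (136, 27), (140, 15), (144, 0)]
  return _methods._mean(a, axis=axis, dtype=dtype,
  ret = ret.dtype.type(ret / rcount)
```

Emit:
move_arm([
  [[0, 0.05, 1.5], 0, -1],
  [[0, 0.05, 3], 0, -1],
  [[0, 0.05, 4], 0, -1],
  [[0, 0.05, 4.65], 0, -1],
  [[0, 0.05, 4.65], 0, -1],
  [[-1, 0.05, 4.65], 0, -1],
  [[-2, 0.05, 4.65], 0, -1],
  [[-3, 0.05, 4.65], 0, -1],
  [[-4, 0.05, 4.65], 0, -1],
  [[-5, 0.05, 4.65], 0, -1],
])

```text
t: 14.83
tool_pos: [606.6, -7.3, 70.8]
tcp_rot: [[-0.993, 0.119, 0.001], [0.119, 0.993, -0.0], [-0.001, 0.0, -1.0]]
ft_force: [0.0, -0.7, -1.6]
grip_width: 0.235
gripper_force: 44.9
```

Emit:
move_arm([
  [[-0.6, 0, 0], 0, -1],
  [[-1.2, 0, 0], 0, -1],
  [[-1.8, 0, 0], 0, -1],
  [[-2.3, 0, 0], 0, -1],
  [[-2.7, 0, 0], 0, -1],
  [[-3, 0, 0], 0, -1],
  [[-3.2, 0, 0], 0, -1],
  [[-3.4, 0, 0], 0, -1],
  [[-3.5, 0, 0], 0, -1],
  [[-3.5, 0, 0], 0, -1],
])

```text
t: 15.67
tool_pos: [640.8, -11.2, 70.0]
tcp_rot: [[-0.993, 0.119, 0.0], [0.119, 0.993, 0.0], [-0.0, 0.0, -1.0]]
ft_force: [-0.7, -0.3, -0.7]
grip_width: 0.233
gripper_force: 44.9
```

Emit:
move_arm([
  [[-0.1, 0, 0.05], 0, -1],
  [[-0.2, 0, 0.1], 0, -1],
  [[-0.3, 0, 0.15], 0, -1],
  [[-0.4, 0, 0.15], 0, -1],
  [[-0.5, 0, 0.15], 0, -1],
  [[-0.6, 0, 0.15], 0, -1],
  [[-0.7, 0, 0.15], 0, -1],
  [[-0.75, 0, 0.15], 0, -1],
  [[-0.8, 0, 0.15], 0, -1],
  [[-0.8, 0, 0.15], 0, -1],
])

```text
t: 16.5
tool_pos: [648.0, -12.1, 68.3]
tcp_rot: [[-0.993, 0.118, -0.002], [0.118, 0.993, 0.0], [0.002, -0.0, -1.0]]
ft_force: [-3.6, -0.0, -0.6]
grip_width: 0.238
gripper_force: 44.9
```

Emit:
move_arm([
  [[-0.1, 0, 0], 0, -1],
  [[-0.2, 0, 0], 0, -1],
  [[-0.3, 0, 0], 0, -1],
  [[-0.4, 0, 0], 0, -1],
  [[-0.4, 0, 0], 0, -1],
  [[-0.4, 0, 0], 0, -1],
  [[-0.4, 0, 0], 0, -1],
  [[-0.4, 0, 0], 0, -1],
  [[-0.4, 0, 0], 0, -1],
  [[-0.4, 0, 0], 0, -1],
])

```text
t: 17.33
tool_pos: [648.3, -12.5, 67.6]
tcp_rot: [[-0.993, 0.118, -0.011], [0.118, 0.993, 0.0], [0.011, -0.001, -1.0]]
ft_force: [-17.4, -0.5, 4.3]
grip_width: 0.233
gripper_force: 44.9
```

```bash
cat > chk.py <<'E'
from h import *
a=np.radians(-6.8); d=np.array([np.cos(a),np.sin(a)]); n=np.array([-d[1],d[0]]); M=np.array([670.3,25.5])
for cam in ['scene','top']:
    c=r.read_camera(cam); P=cloud(c,np.ones((420,560),bool)); P=P[np.isfinite(P).all(1)]
    x=(P[:,:2]-M)@d; y=(P[:,:2]-M)@n-(-1.5); z=P[:,2]
    save(c,'chk_'+cam)
    for i,b in enumerate([103.5,31.5,-40.5,-112.5]):
        k=(x>-100)&(x<-5)&(abs(y-b)<20)&(z>57)&(z<72); f=(x>10)&(x<60)&(abs(y-b)<12)&(z>38)&(z<57)
        print(cam,i,'floor/blade z',np.round(np.median(z[f]),1) if f.sum() else None,'handle',k.sum(),np.round([*np.percentile(x[k],[2,98]),np.median(y[k])-b,np.median(z[k])],1) if k.sum()>5 else None)
E
python3 chk.py
```

```text
scene 0 floor/blade z 45.5 handle 0 None
scene 1 floor/blade z 45.3 handle 0 None
scene 2 floor/blade z 53.2 handle 47 [-13.4  -5.2   2.3  68.5]
scene 3 floor/blade z 45.4 handle 0 None
top 0 floor/blade z 45.9 handle 0 None
top 1 floor/blade z 45.7 handle 0 None
top 2 floor/blade z None handle 66 [-55.3 -36.1   1.5  69.1]
top 3 floor/blade z None handle 0 None
```

Emit:
move_arm([
  [[0.1, 0, 0.1], 0, -1],
  [[0.2, 0, 0.2], 0, -1],
  [[0.2, 0, 0.3], 0, -1],
  [[0.2, 0, 0.3], 0, -1],
  [[0.2, 0, 0.3], 0, -0.3],
  [[0.2, 0, 0.3], 0, -0.1],
  [[0.2, 0, 0.3], 0, -0.1],
  [[0.2, 0, 0.3], 0, -0.1],
  [[0.2, 0, 0.3], 0, -0.1],
  [[0.2, 0, 0.3], 0, -0.1],
])

```text
t: 18.27
tool_pos: [650.9, -12.4, 65.7]
tcp_rot: [[-0.993, 0.119, 0.001], [0.119, 0.993, 0.0], [-0.001, 0.0, -1.0]]
ft_force: [-0.5, 0.9, 0.1]
grip_width: 0.449
gripper_force: 0.0
```

Emit:
move_arm([
  [[0, 0, 0], 0, -0.1],
  [[0, 0, -1], 0, -0.1],
  [[0, 0, -3], 0, -0.1],
  [[0, 0, -7], 0, -0.1],
  [[3, 0, -11], 0, 0.2],
  [[7, 0, -15], 0, 0.2],
  [[11, 0, -19], 0, 0.2],
  [[12, 0, -23], 0, 0.2],
  [[12, 0, -23], 0, 0.2],
  [[12, 0, -23], 0, 0.2],
])

```text
t: 19.1
tool_pos: [531.3, 2.1, 303.7]
tcp_rot: [[-0.993, 0.118, 0.012], [0.118, 0.993, -0.002], [-0.012, -0.0, -1.0]]
ft_force: [2.4, -0.3, 0.5]
grip_width: 0.603
gripper_force: 0.0
```

```bash
python3 chk.py; python3 sc.py w5
```

```text
scene 0 floor/blade z 45.7 handle 0 None
scene 1 floor/blade z 45.7 handle 0 None
scene 2 floor/blade z 49.2 handle 230 [-68.2  -7.3  -3.4  64.2]
scene 3 floor/blade z 45.3 handle 0 None
top 0 floor/blade z 46.1 handle 0 None
top 1 floor/blade z 46.4 handle 0 None
top 2 floor/blade z 50.1 handle 0 None
top 3 floor/blade z 46.3 handle 0 None
19.2 [531.7   1.8 297.9]
wide_a 0.65 o [471.1  79.7] yaw 10.1 w 54.4 h [69.7 22.9] tip 75.7 hover inc ([8.453, 6.577, 17.745], -0.2942) grasp dz 28.04
narrow_a 0.65 o [ 465.3 -213.6] yaw -9.2 w 37.6 h [24.3 70.1] tip 76.2 hover inc ([5.625, -22.116, 17.759], 0.0419) grasp dz 28.04
narrow_a 0.63 o [463.9 219.4] yaw 8.8 w 38.6 h [70.1 22.8] tip 76.8 hover inc ([10.841, 20.401, 17.734], -0.2714) grasp dz 28.04
```

Emit:
move_arm([
  [[3, 2.5, 4], -0.12, 0.2],
  [[6, 5, 8], -0.24, 0.2],
  [[8.45, 6.58, 12], -0.294, 0.2],
  [[8.45, 6.58, 16], -0.294, 0.2],
  [[8.45, 6.58, 20], -0.294, 0.2],
  [[8.45, 6.58, 23.5], -0.294, 0.2],
  [[8.45, 6.58, 26], -0.294, 0.2],
  [[8.45, 6.58, 27.5], -0.294, 0.2],
  [[8.45, 6.58, 28], -0.294, 0.2],
  [[8.45, 6.58, 28], -0.294, 0.2],
])

```text
t: 20.18
tool_pos: [452.2, 77.3, 14.3]
tcp_rot: [[-0.985, -0.174, -0.009], [-0.174, 0.985, 0.0], [0.008, 0.002, -1.0]]
ft_force: [-5.0, 1.0, 6.3]
grip_width: 0.6
gripper_force: 3.4
```

Emit:
move_arm([
  [[0, 0, 0], 0, -0.3],
  [[0, 0, 0], 0, -1],
  [[0, 0, 0], 0, -1],
  [[0, 0, 0], 0, -1],
  [[0, 0, 0], 0, -1],
  [[0, 0, 0], 0, -1],
  [[0, 0, 0], 0, -1],
  [[0, 0, 0], 0, -1],
  [[0, 0, 0], 0, -1],
  [[0, 0, 0], 0, -1],
])

```text
t: 21.02
tool_pos: [455.3, 77.2, 15.4]
tcp_rot: [[-0.985, -0.174, -0.0], [-0.174, 0.985, 0.0], [0.0, 0.0, -1.0]]
ft_force: [0.2, 0.1, -2.1]
grip_width: 0.238
gripper_force: 45.0
```

```bash
python3 bay.py 0
```

```text
21.0167 [455.3  77.2  15.4] w 21.9 44.99617874622345
-95 100 ([-12.741, 4.256, -10.21], 0.2939)
-95 49 ([-12.743, 4.255, -5.11], 0.2939)
-60 49 ([-16.093, 3.241, -5.111], 0.2939)
-4 49 ([-21.453, 1.619, -5.113], 0.2939)
-2 49 ([-21.644, 1.561, -5.113], 0.2939)
```

Emit:
move_arm([
  [[0, 0, -1], 0, -1],
  [[0, 0, -3], 0, -1],
  [[0, 0, -5.5], 0, -1],
  [[-1, 0.3, -8], 0, -1],
  [[-4, 1.2, -10], 0.1, -1],
  [[-7, 2.3, -10], 0.2, -1],
  [[-9.5, 3.2, -10], 0.294, -1],
  [[-11.8, 4, -10], 0.294, -1],
  [[-12.74, 4.26, -10], 0.294, -1],
  [[-12.74, 4.26, -10], 0.294, -1],
])

```text
t: 21.85
tool_pos: [574.9, 142.3, 115.1]
tcp_rot: [[-0.993, 0.118, 0.001], [0.118, 0.993, 0.0], [-0.001, 0.001, -1.0]]
ft_force: [-0.9, 0.5, -1.9]
grip_width: 0.237
gripper_force: 45.0
```

```bash
python3 held.py 0 75 135; python3 bay.py 0 -15 15.4
```

```text
-100 153 y [-29.7  24.7] z [103.3 117.5 130.1]
-90 65 y [-26.4  22.4] z [100.9 102.6 104.8]
-80 59 y [-26.5  23.7] z [100.4 102.7 104.6]
-70 59 y [-27.9  22.5] z [101.3 102.9 104.7]
-60 62 y [-26.3  24. ] z [101.3 103.1 104.3]
-50 69 y [-27.1  24.4] z [100.8 102.7 104.7]
-40 63 y [-25.8  21.2] z [100.9 102.5 104.4]
-30 64 y [-26.5  23.9] z [100.7 102.9 104.6]
-20 26 y [-25.2  20.2] z [ 98.7 101.9 103.5]
21.9 [573.5 141.6 114.9] w 21.5 44.996110796928406
-95 100 ([0.009, -0.036, -0.053], 0.0006)
-95 49 ([0.005, -0.035, 5.047], 0.0006)
-60 49 ([-3.495, -0.038, 5.044], 0.0006)
-4 49 ([-9.095, -0.041, 5.04], 0.0006)
-2 49 ([-9.295, -0.041, 5.039], 0.0006)
```

Emit:
move_arm([
  [[0, 0, 1.5], 0, -1],
  [[0, 0, 3], 0, -1],
  [[0, 0, 4.4], 0, -1],
  [[0, 0, 5.05], 0, -1],
  [[0, 0, 5.05], 0, -1],
  [[-1, 0, 5.05], 0, -1],
  [[-2, 0, 5.05], 0, -1],
  [[-3, 0, 5.05], 0, -1],
  [[-4, 0, 5.05], 0, -1],
  [[-5, 0, 5.05], 0, -1],
])

```text
t: 22.73
tool_pos: [623.6, 135.1, 66.2]
tcp_rot: [[-0.993, 0.119, 0.001], [0.119, 0.993, 0.0], [-0.001, 0.0, -1.0]]
ft_force: [0.1, -0.3, -2.2]
grip_width: 0.235
gripper_force: 45.0
```

Emit:
move_arm([
  [[-0.6, 0, 0], 0, -1],
  [[-1.2, 0, 0], 0, -1],
  [[-1.8, 0, 0], 0, -1],
  [[-2.4, 0, 0], 0, -1],
  [[-2.9, 0, 0], 0, -1],
  [[-3.3, 0, 0], 0, -1],
  [[-3.6, 0, 0], 0, -1],
  [[-3.8, 0, 0], 0, -1],
  [[-3.9, 0, 0], 0, -1],
  [[-4.0, 0, 0], 0, -1],
])

```text
t: 23.57
tool_pos: [662.7, 130.7, 64.9]
tcp_rot: [[-0.993, 0.118, -0.0], [0.118, 0.993, 0.0], [0.0, 0.0, -1.0]]
ft_force: [0.3, -0.1, -2.3]
grip_width: 0.241
gripper_force: 45.0
```

Emit:
move_arm([
  [[-0.1, 0, 0], 0, -1],
  [[-0.2, 0, 0], 0, -1],
  [[-0.3, 0, 0], 0, -1],
  [[-0.4, 0, 0], 0, -1],
  [[-0.5, 0, 0], 0, -1],
  [[-0.6, 0, 0], 0, -1],
  [[-0.6, 0, 0], 0, -1],
  [[-0.6, 0, 0], 0, -1],
  [[-0.6, 0, 0], 0, -1],
  [[-0.6, 0, 0], 0, -1],
])

```text
t: 24.4
tool_pos: [665.8, 130.4, 64.7]
tcp_rot: [[-0.993, 0.118, -0.007], [0.118, 0.993, 0.0], [0.007, -0.001, -1.0]]
ft_force: [-11.1, 0.2, 3.9]
grip_width: 0.236
gripper_force: 45.0
```

Emit:
move_arm([
  [[0.1, 0, 0.1], 0, -1],
  [[0.2, 0, 0.2], 0, -1],
  [[0.2, 0, 0.2], 0, -1],
  [[0.2, 0, 0.2], 0, -1],
  [[0.2, 0, 0.2], 0, -0.3],
  [[0.2, 0, 0.2], 0, -0.1],
  [[0.2, 0, 0.2], 0, -0.1],
  [[0.2, 0, 0.2], 0, -0.1],
  [[0.2, 0, 0.2], 0, -0.1],
  [[0.2, 0, 0.2], 0, -0.1],
])

```text
t: 25.23
tool_pos: [667.0, 130.1, 63.2]
tcp_rot: [[-0.993, 0.119, 0.001], [0.119, 0.993, 0.0], [-0.001, 0.0, -1.0]]
ft_force: [0.3, -0.2, 0.4]
grip_width: 0.448
gripper_force: 0.0
```

Emit:
move_arm([
  [[0, 0, 0], 0, -0.1],
  [[0, 0, -1], 0, -0.1],
  [[0, 0, -3], 0, -0.1],
  [[0, 0, -7], 0, -0.1],
  [[3, 0, -11], 0, 0.2],
  [[7, 0, -15], 0, 0.2],
  [[11, 0, -19], 0, 0.2],
  [[13, 0, -23], 0, 0.2],
  [[13, 0, -23], 0, 0.2],
  [[13, 0, -23], 0, 0.2],
])

```text
t: 26.07
tool_pos: [536.7, 146.7, 301.8]
tcp_rot: [[-0.993, 0.117, 0.012], [0.117, 0.993, 0.002], [-0.012, 0.003, -1.0]]
ft_force: [0.8, 0.2, 0.8]
grip_width: 0.599
gripper_force: 0.0
```

Emit:
move_arm([
  [[0, 1, 0], 0, 0.2],
  [[0, 2, 0], 0, 0.2],
  [[0, 2, 0], 0, 0.2],
  [[0, 2, 0], 0, 0.2],
  [[0, 2, 0], 0, 0.2],
  [[0, 2, 0], 0, 0.2],
  [[0, 2, 0], 0, 0.2],
  [[0, 2, 0], 0, 0.2],
  [[0, 2, 0], 0, 0.2],
  [[0, 2, 0], 0, 0.2],
])

```text
t: 26.9
tool_pos: [540.1, 165.3, 293.0]
tcp_rot: [[-0.993, 0.119, 0.0], [0.119, 0.993, 0.0], [-0.0, 0.0, -1.0]]
ft_force: [0.1, 0.7, 0.3]
grip_width: 0.601
gripper_force: 0.0
```

```bash
python3 chk.py; python3 sc.py w6
```

```text
scene 0 floor/blade z 49.6 handle 199 [-68.3  -6.4  -4.6  63.4]
scene 1 floor/blade z 45.8 handle 0 None
scene 2 floor/blade z 49.4 handle 230 [-68.4  -5.4  -2.9  64. ]
scene 3 floor/blade z 45.3 handle 0 None
top 0 floor/blade z 50.1 handle 0 None
top 1 floor/blade z 45.8 handle 0 None
top 2 floor/blade z 50.2 handle 228 [-70.1  -6.8   2.6  66. ]
top 3 floor/blade z 46.4 handle 0 None
27.0 [540.1 165.3 293.1]
wide_a 0.92 [153.4, 236.8, 22.5, 26.3] index -1 is out of bounds for axis 0 with size 0
wide_a 0.8 o [677.2  92.3] yaw -99.0 w 55.7 h [25.   1.6] tip -16.1 hover inc ([-14.536, -4.126, 17.309], -1.5332) grasp dz 27.56
wide_a 0.8 o [460.1 542.2] yaw 152.8 w 51.9 h [24.  70.5] tip 72.1 hover inc ([11.013, 35.947, 17.31], 0.3555) grasp dz 27.56
narrow_a 0.67 o [463.9 219.5] yaw 8.6 w 36.6 h [70.4 22.5] tip 76.1 hover inc ([9.653, 4.071, 17.306], -0.2689) grasp dz 27.56
narrow_a 0.6 o [ 465.1 -213.5] yaw -12.6 w 42.6 h [23.1 70.5] tip 76.8 hover inc ([4.447, -38.355, 17.302], 0.1015) grasp dz 27.56
  return _methods._mean(a, axis=axis, dtype=dtype,
  ret = um.true_divide(
```

Emit:
move_arm([
  [[3, 1.5, 4], -0.12, 0.2],
  [[6, 3, 8], -0.24, 0.2],
  [[9.65, 4.07, 11], -0.27, 0.2],
  [[9.65, 4.07, 15], -0.27, 0.2],
  [[9.65, 4.07, 19], -0.27, 0.2],
  [[9.65, 4.07, 23], -0.27, 0.2],
  [[9.65, 4.07, 25.5], -0.27, 0.2],
  [[9.65, 4.07, 27], -0.27, 0.2],
  [[9.65, 4.07, 27.5], -0.27, 0.2],
  [[9.65, 4.07, 27.5], -0.27, 0.2],
])

```text
t: 27.98
tool_pos: [448.6, 217.2, 17.1]
tcp_rot: [[-0.989, -0.151, -0.002], [-0.151, 0.989, -0.001], [0.002, -0.0, -1.0]]
ft_force: [-0.8, 0.1, 0.4]
grip_width: 0.597
gripper_force: 0.0
```

Emit:
move_arm([
  [[0, 0, 0], 0, -0.3],
  [[0, 0, 0], 0, -1],
  [[0, 0, 0], 0, -1],
  [[0, 0, 0], 0, -1],
  [[0, 0, 0], 0, -1],
  [[0, 0, 0], 0, -1],
  [[0, 0, 0], 0, -1],
  [[0, 0, 0], 0, -1],
  [[0, 0, 0], 0, -1],
  [[0, 0, 0], 0, -1],
])

```text
t: 28.82
tool_pos: [449.4, 217.5, 18.7]
tcp_rot: [[-0.989, -0.151, 0.001], [-0.151, 0.989, 0.0], [-0.001, 0.0, -1.0]]
ft_force: [-1.6, 0.1, 6.4]
grip_width: 0.238
gripper_force: 45.0
```

```bash
python3 bay.py 1
```

```text
28.8167 [449.4 217.5  18.7] w 21.9 44.98952329158783
-95 100 ([-9.191, -16.336, -9.877], 0.2701)
-95 49 ([-9.185, -16.337, -4.777], 0.2701)
-60 49 ([-12.558, -17.271, -4.773], 0.2701)
-4 49 ([-17.955, -18.766, -4.767], 0.2701)
-2 49 ([-18.148, -18.819, -4.767], 0.2701)
```

Emit:
move_arm([
  [[0, 0, -1], 0, -1],
  [[0, 0, -3], 0, -1],
  [[0, 0, -5.5], 0, -1],
  [[-0.5, -1, -8], 0, -1],
  [[-2, -3.5, -9.8], 0.07, -1],
  [[-3.5, -6.5, -9.8], 0.14, -1],
  [[-5.2, -9.5, -9.8], 0.21, -1],
  [[-7, -12.5, -9.8], 0.27, -1],
  [[-8.5, -15, -9.8], 0.27, -1],
  [[-9.2, -16.34, -9.8], 0.27, -1],
])

```text
t: 29.65
tool_pos: [566.5, 66.8, 116.5]
tcp_rot: [[-0.993, 0.121, 0.001], [0.121, 0.993, -0.001], [-0.002, -0.0, -1.0]]
ft_force: [-0.7, -0.4, -1.7]
grip_width: 0.231
gripper_force: 45.0
```

```bash
python3 held.py 1 75 135; python3 bay.py 1
```

```text
-100 164 y [-32.4  20.2] z [101.7 116.1 130.6]
-90 49 y [-21.6  11.6] z [ 97.9 100.4 102.2]
-80 42 y [-22.6  11.2] z [ 99.1 100.8 102.5]
-70 49 y [-22.1  11.1] z [ 98.7 100.7 102.3]
-60 47 y [-21.1  11.1] z [ 98.9 100.4 102. ]
-50 48 y [-22.5  10.6] z [ 99.4 100.8 102. ]
-40 48 y [-21.3  10.6] z [ 98.5 100.3 102. ]
-30 49 y [-22.1  11.2] z [ 99.3 100.9 102.4]
-20 16 y [-21.1   8.1] z [ 98.1 100.5 102.4]
29.7 [567.2  65.7 116.3] w 21.8 44.97483730316162
-95 100 ([0.29, 0.374, -0.117], -0.003)
-95 49 ([0.301, 0.379, 4.983], -0.003)
-60 49 ([-3.199, 0.389, 4.99], -0.003)
-4 49 ([-8.799, 0.406, 5.003], -0.003)
-2 49 ([-8.999, 0.407, 5.003], -0.003)
```

```bash
python3 held.py 1 75 135|tail -4; python3 bay.py 1
```

```text
-50 47 y [-22.7  10.1] z [ 98.9 100.8 102.3]
-40 51 y [-23.5   9.5] z [ 99.3 100.4 102.7]
-30 47 y [-23.1   9.7] z [ 98.6 100.6 102.4]
-20 23 y [-23.4   8.8] z [ 97.  100.2 102.1]
29.75 [565.6  67.6 116. ] w 21.7 44.97541129589081
-95 100 ([0.104, 0.207, -0.146], -0.003)
-95 49 ([0.106, 0.208, 4.954], -0.003)
-60 49 ([-3.394, 0.218, 4.955], -0.003)
-4 49 ([-8.994, 0.235, 4.956], -0.003)
-2 49 ([-9.194, 0.235, 4.957], -0.003)
```

Emit:
move_arm([
  [[0, 0, 1.5], 0, -1],
  [[0, 0, 3], 0, -1],
  [[0, 0, 3], 0, -1],
  [[0, 0, 3], 0, -1],
  [[0, 0, 3], 0, -1],
  [[0, 0, 3], 0, -1],
  [[0, 0, 3], 0, -1],
  [[0, 0, 3], 0, -1],
  [[0, 0, 3], 0, -1],
  [[0, 0, 3], 0, -1],
])

```text
t: 30.58
tool_pos: [564.7, 69.6, 86.2]
tcp_rot: [[-0.993, 0.119, 0.0], [0.119, 0.993, 0.0], [-0.0, 0.0, -1.0]]
ft_force: [-0.1, -0.1, -2.2]
grip_width: 0.237
gripper_force: 45.0
```

```bash
python3 held.py 1 64 105; python3 bay.py 1
```

```text
-100 148 y [-29.2  23.2] z [ 70.6  84.4 100.3]
-90 41 y [-19.8  14.5] z [68.4 70.2 72.1]
-80 49 y [-18.3  13.5] z [68.  70.7 72.4]
-70 45 y [-19.4  12.8] z [68.4 70.4 72.5]
-60 48 y [-19.3  13.3] z [68.6 70.2 71.9]
-50 46 y [-18.7  14.8] z [68.2 69.9 71.9]
-40 47 y [-19.6  14.4] z [68.5 70.  71.6]
-30 55 y [-19.3  13.2] z [67.5 69.7 71.4]
30.6333 [564.7  69.6  86.2] w 21.5 44.97545063495636
-95 100 ([-0.013, 0.02, -3.133], -0.0002)
-95 49 ([-0.011, 0.02, 1.967], -0.0002)
-60 49 ([-3.511, 0.02, 1.967], -0.0002)
-4 49 ([-9.111, 0.022, 1.969], -0.0002)
-2 49 ([-9.311, 0.022, 1.969], -0.0002)
```

Emit:
move_arm([
  [[0, 0.06, 1], 0, -1],
  [[0, 0.06, 1.8], 0, -1],
  [[0, 0.06, 1.8], 0, -1],
  [[-0.8, 0.06, 1.8], 0, -1],
  [[-1.6, 0.06, 1.8], 0, -1],
  [[-2.4, 0.06, 1.8], 0, -1],
  [[-3.2, 0.06, 1.8], 0, -1],
  [[-4, 0.06, 1.8], 0, -1],
  [[-4.5, 0.06, 1.8], 0, -1],
  [[-5, 0.06, 1.8], 0, -1],
])

```text
t: 31.47
tool_pos: [615.1, 64.2, 68.0]
tcp_rot: [[-0.993, 0.119, 0.0], [0.119, 0.993, 0.0], [-0.0, 0.0, -1.0]]
ft_force: [0.2, -0.9, -1.8]
grip_width: 0.236
gripper_force: 45.0
```

Emit:
move_arm([
  [[-0.6, 0, 0], 0, -1],
  [[-1.2, 0, 0], 0, -1],
  [[-1.8, 0, 0], 0, -1],
  [[-2.4, 0, 0], 0, -1],
  [[-2.9, 0, 0], 0, -1],
  [[-3.3, 0, 0], 0, -1],
  [[-3.6, 0, 0], 0, -1],
  [[-3.8, 0, 0], 0, -1],
  [[-3.9, 0, 0], 0, -1],
  [[-4.0, 0, 0], 0, -1],
])

```text
t: 32.3
tool_pos: [654.0, 59.6, 68.0]
tcp_rot: [[-0.993, 0.118, -0.0], [0.118, 0.993, 0.0], [0.0, 0.0, -1.0]]
ft_force: [-0.7, 0.9, -0.8]
grip_width: 0.234
gripper_force: 45.0
```

Emit:
move_arm([
  [[-0.1, 0, 0], 0, -1],
  [[-0.2, 0, 0], 0, -1],
  [[-0.3, 0, 0], 0, -1],
  [[-0.4, 0, 0], 0, -1],
  [[-0.5, 0, 0], 0, -1],
  [[-0.6, 0, 0], 0, -1],
  [[-0.6, 0, 0], 0, -1],
  [[-0.6, 0, 0], 0, -1],
  [[-0.6, 0, 0], 0, -1],
  [[-0.6, 0, 0], 0, -1],
])

```text
t: 33.13
tool_pos: [658.3, 59.2, 67.5]
tcp_rot: [[-0.993, 0.118, -0.004], [0.118, 0.993, 0.0], [0.004, -0.0, -1.0]]
ft_force: [-5.6, 0.9, 1.5]
grip_width: 0.239
gripper_force: 45.0
```

Emit:
move_arm([
  [[-0.2, 0, 0], 0, -1],
  [[-0.3, 0, 0], 0, -1],
  [[-0.3, 0, 0], 0, -1],
  [[-0.3, 0, 0.1], 0, -1],
  [[-0.1, 0, 0.2], 0, -1],
  [[0, 0, 0.2], 0, -0.3],
  [[0, 0, 0.2], 0, -0.1],
  [[0, 0, 0.2], 0, -0.1],
  [[0, 0, 0.2], 0, -0.1],
  [[0, 0, 0.2], 0, -0.1],
])

```text
t: 33.97
tool_pos: [660.5, 58.7, 66.3]
tcp_rot: [[-0.993, 0.119, 0.001], [0.119, 0.993, 0.0], [-0.001, 0.0, -1.0]]
ft_force: [-0.4, -0.2, 0.2]
grip_width: 0.449
gripper_force: 0.0
```

Emit:
move_arm([
  [[0, 0, 0], 0, -0.1],
  [[0, 0, 0], 0, -0.1],
  [[0, 0, -1], 0, -0.1],
  [[0, 0, -3], 0, -0.1],
  [[0, 0, -7], 0, -0.1],
  [[3, -3, -11], 0, 0.2],
  [[7, -7, -15], 0, 0.2],
  [[11, -11, -19], 0, 0.2],
  [[13, -14, -23], 0, 0.2],
  [[13, -16, -23], 0, 0.2],
])

```text
t: 34.8
tool_pos: [537.8, -49.6, 267.8]
tcp_rot: [[-0.993, 0.117, 0.002], [0.117, 0.993, -0.0], [-0.002, 0.0, -1.0]]
ft_force: [0.7, -0.9, 1.3]
grip_width: 0.597
gripper_force: 0.0
```

Emit:
move_arm([
  [[0, 0, 0], 0, 0.2],
  [[0, 0, 0], 0, 0.2],
  [[0, 0, 0], 0, 0.2],
  [[0, 0, 0], 0, 0.2],
  [[0, 0, 0], 0, 0.2],
  [[0, 0, 0], 0, 0.2],
  [[0, 0, 0], 0, 0.2],
  [[0, 0, 0], 0, 0.2],
  [[0, 0, 0], 0, 0.2],
  [[0, 0, 0], 0, 0.2],
])

```text
t: 35.63
tool_pos: [539.3, -49.5, 265.0]
tcp_rot: [[-0.993, 0.118, -0.0], [0.118, 0.993, 0.0], [0.0, 0.0, -1.0]]
ft_force: [0.2, 0.2, 0.4]
grip_width: 0.595
gripper_force: 0.0
```

```bash
python3 chk.py 2>/dev/null; python3 sc.py w7
```

```text
scene 0 floor/blade z 49.4 handle 192 [-69.   -6.5  -5.1  63.4]
scene 1 floor/blade z 49.5 handle 211 [-68.3  -5.6  -3.6  63.4]
scene 2 floor/blade z 49.4 handle 229 [-68.2  -5.8  -2.8  64. ]
scene 3 floor/blade z 45.2 handle 0 None
top 0 floor/blade z 50.0 handle 232 [-70.1  -6.4   1.6  65.9]
top 1 floor/blade z 50.1 handle 229 [-70.   -6.6   2.4  65.7]
top 2 floor/blade z 50.4 handle 113 [-38.3  -5.7   1.9  66.1]
top 3 floor/blade z 45.9 handle 0 None
35.7333 [539.3 -49.6 265.1]
wide_a 0.89 o [643.   4.] yaw 127.6 w 40.9 h [1.3 2.9] tip 22.4 hover inc ([-10.717, 5.473, 14.514], 0.7965) grasp dz 24.76
wide_a 0.8 [417.5, 227.8, 27.7, 37.7] index -1 is out of bounds for axis 0 with size 0
narrow_a 0.97 o [ 465.1 -214.4] yaw -11.8 w 38.7 h [23.5 69.9] tip 75.9 hover inc ([6.909, -17.112, 14.512], 0.0869) grasp dz 24.76
  return _methods._mean(a, axis=axis, dtype=dtype,
  ret = um.true_divide(
```

Emit:
move_arm([
  [[2.5, -4, 4], 0.075, 0.2],
  [[5, -8, 7], 0.075, 0.2],
  [[6.5, -12, 10], 0.075, 0.2],
  [[6.9, -16, 13], 0.075, 0.2],
  [[6.9, -17.1, 16], 0.075, 0.2],
  [[6.9, -17.1, 19.5], 0.075, 0.2],
  [[6.9, -17.1, 22.5], 0.075, 0.2],
  [[6.9, -17.1, 24.2], 0.075, 0.2],
  [[6.9, -17.1, 24.7], 0.075, 0.2],
  [[6.9, -17.1, 24.7], 0.075, 0.2],
])

```text
t: 36.72
tool_pos: [449.3, -210.9, 16.8]
tcp_rot: [[-0.981, 0.193, -0.004], [0.193, 0.981, 0.002], [0.004, 0.002, -1.0]]
ft_force: [-0.7, 0.2, 1.3]
grip_width: 0.595
gripper_force: 0.0
```

Emit:
move_arm([
  [[0, 0, 0], 0, -0.3],
  [[0, 0, 0], 0, -1],
  [[0, 0, 0], 0, -1],
  [[0, 0, 0], 0, -1],
  [[0, 0, 0], 0, -1],
  [[0, 0, 0], 0, -1],
  [[0, 0, 0], 0, -1],
  [[0, 0, 0], 0, -1],
  [[0, 0, 0], 0, -1],
  [[0, 0, 0], 0, -1],
])

```text
t: 37.55
tool_pos: [450.9, -211.2, 18.8]
tcp_rot: [[-0.981, 0.192, 0.001], [0.192, 0.981, -0.0], [-0.001, -0.0, -1.0]]
ft_force: [-0.1, 2.1, 6.2]
grip_width: 0.232
gripper_force: 45.0
```

```bash
python3 bay.py 3
```

```text
37.55 [ 450.9 -211.2   18.8] w 21.4 45.00112473964691
-95 100 ([-6.859, 15.407, -9.862], -0.075)
-95 49 ([-6.853, 15.408, -4.762], -0.075)
-60 49 ([-10.343, 15.671, -4.758], -0.075)
-4 49 ([-15.928, 16.09, -4.752], -0.075)
-2 49 ([-16.127, 16.105, -4.752], -0.075)
```

Emit:
move_arm([
  [[0, 0, -1], 0, -1],
  [[0, 0, -3], 0, -1],
  [[0, 0, -5.5], 0, -1],
  [[-0.5, 1, -8], 0, -1],
  [[-1.5, 3.5, -9.8], -0.02, -1],
  [[-3, 6.5, -9.8], -0.04, -1],
  [[-4.2, 9.5, -9.8], -0.06, -1],
  [[-5.5, 12.5, -9.8], -0.075, -1],
  [[-6.4, 14.5, -9.8], -0.075, -1],
  [[-6.86, 15.4, -9.8], -0.075, -1],
])

```text
t: 38.38
tool_pos: [548.5, -70.7, 116.6]
tcp_rot: [[-0.993, 0.116, 0.001], [0.116, 0.993, 0.001], [-0.0, 0.001, -1.0]]
ft_force: [-0.3, 0.0, -1.0]
grip_width: 0.234
gripper_force: 45.0
```

Emit:
move_arm([
  [[0, 0, 1.5], 0, -1],
  [[0, 0, 3], 0, -1],
  [[0, 0, 3], 0, -1],
  [[0, 0, 3], 0, -1],
  [[0, 0, 3], 0, -1],
  [[0, 0, 3], 0, -1],
  [[0, 0, 3], 0, -1],
  [[0, 0, 3], 0, -1],
  [[0, 0, 3], 0, -1],
  [[0, 0, 3], 0, -1],
])

```text
t: 39.22
tool_pos: [547.5, -73.4, 86.4]
tcp_rot: [[-0.993, 0.119, 0.0], [0.119, 0.993, -0.0], [-0.0, 0.0, -1.0]]
ft_force: [-0.6, 0.2, -1.2]
grip_width: 0.234
gripper_force: 45.0
```

```bash
python3 held.py 3 64 105; python3 bay.py 3
```

```text
-100 166 y [-27.6  23.2] z [71.4 85.  99.7]
-90 53 y [-18.3  13.3] z [70.  71.7 73.7]
-80 53 y [-18.   13.5] z [70.4 71.6 73.5]
-70 58 y [-18.2  14. ] z [70.2 71.8 73.8]
-60 57 y [-18.5  13.8] z [69.9 72.1 74. ]
-50 59 y [-18.8  13.8] z [70.2 72.1 73.8]
-40 59 y [-17.8  13.9] z [70.3 72.1 73.7]
-30 60 y [-18.3  12.9] z [69.8 71.8 73.5]
39.2667 [547.5 -73.3  86.3] w 21.8 44.99733209609985
-95 100 ([-0.023, 0.016, -3.118], -0.0001)
-95 49 ([-0.022, 0.016, 1.982], -0.0001)
-60 49 ([-3.522, 0.016, 1.983], -0.0001)
-4 49 ([-9.122, 0.016, 1.984], -0.0001)
-2 49 ([-9.322, 0.017, 1.984], -0.0001)
```

Emit:
move_arm([
  [[0, 0.05, 1], 0, -1],
  [[0, 0.05, 1.95], 0, -1],
  [[0, 0.05, 1.95], 0, -1],
  [[-0.8, 0.05, 1.95], 0, -1],
  [[-1.6, 0.05, 1.95], 0, -1],
  [[-2.4, 0.05, 1.95], 0, -1],
  [[-3.2, 0.05, 1.95], 0, -1],
  [[-4, 0.05, 1.95], 0, -1],
  [[-4.5, 0.05, 1.95], 0, -1],
  [[-5, 0.05, 1.95], 0, -1],
])

```text
t: 40.1
tool_pos: [597.9, -78.8, 66.6]
tcp_rot: [[-0.993, 0.118, 0.0], [0.118, 0.993, 0.0], [-0.0, 0.0, -1.0]]
ft_force: [-0.2, 0.9, -1.1]
grip_width: 0.238
gripper_force: 45.0
```

Emit:
move_arm([
  [[-0.6, 0, 0], 0, -1],
  [[-1.2, 0, 0], 0, -1],
  [[-1.8, 0, 0], 0, -1],
  [[-2.4, 0, 0], 0, -1],
  [[-2.9, 0, 0], 0, -1],
  [[-3.3, 0, 0], 0, -1],
  [[-3.6, 0, 0], 0, -1],
  [[-3.8, 0, 0], 0, -1],
  [[-3.9, 0, 0], 0, -1],
  [[-4.0, 0, 0], 0, -1],
])

```text
t: 40.93
tool_pos: [636.8, -83.4, 66.6]
tcp_rot: [[-0.993, 0.119, -0.0], [0.119, 0.993, 0.0], [0.0, 0.0, -1.0]]
ft_force: [0.4, 0.3, -1.1]
grip_width: 0.235
gripper_force: 45.0
```

Emit:
move_arm([
  [[-0.1, 0, 0], 0, -1],
  [[-0.2, 0, 0], 0, -1],
  [[-0.3, 0, 0], 0, -1],
  [[-0.4, 0, 0], 0, -1],
  [[-0.5, 0, 0], 0, -1],
  [[-0.6, 0, 0], 0, -1],
  [[-0.7, 0, 0], 0, -1],
  [[-0.8, 0, 0], 0, -1],
  [[-0.8, 0, 0], 0, -1],
  [[-0.8, 0, 0], 0, -1],
])

```text
t: 41.77
tool_pos: [641.2, -83.9, 66.0]
tcp_rot: [[-0.993, 0.118, -0.009], [0.118, 0.993, 0.002], [0.009, 0.0, -1.0]]
ft_force: [-14.1, 0.9, 5.7]
grip_width: 0.233
gripper_force: 45.0
```

Emit:
move_arm([
  [[0, 0, 0.1], 0, -1],
  [[0.3, 0, 0.2], 0, -1],
  [[0.5, 0, 0.2], 0, -1],
  [[0.5, 0, 0.2], 0, -0.3],
  [[0.5, 0, 0.2], 0, -0.1],
  [[0.5, 0, 0.2], 0, -0.1],
  [[0.5, 0, 0.2], 0, -0.1],
  [[0.5, 0, 0.2], 0, -0.1],
  [[0.5, 0, 0.2], 0, -0.1],
  [[0.5, 0, 0.2], 0, -0.1],
])

```text
t: 42.6
tool_pos: [640.0, -83.8, 64.7]
tcp_rot: [[-0.993, 0.119, 0.0], [0.119, 0.993, 0.0], [-0.0, 0.0, -1.0]]
ft_force: [-0.4, -0.1, -0.4]
grip_width: 0.445
gripper_force: 0.0
```

Emit:
move_arm([
  [[0, 0, 0], 0, -0.1],
  [[0, 0, -1], 0, -0.1],
  [[0, 0, -3], 0, -0.1],
  [[0, 0, -7], 0, -0.1],
  [[0, 0, -11], 0, 0],
  [[0, 0, -15], 0, 0],
  [[0, 0, -19], 0, 0],
  [[0, 0, -23], 0, 0],
  [[0, 0, -23], 0, 0],
  [[0, 0, -23], 0, 0],
])

```text
t: 43.43
tool_pos: [640.7, -84.0, 298.7]
tcp_rot: [[-0.993, 0.118, 0.007], [0.118, 0.993, -0.002], [-0.007, -0.001, -1.0]]
ft_force: [-0.5, 1.0, -0.3]
grip_width: 0.501
gripper_force: 0.0
```

```bash
python3 chk.py 2>/dev/null
python3 - <<'E'
from h import *
print(inc([520,-355,230],97.3))
s=r.read_state(); w=r.read_camera('wrist'); save(w,'w8')
E
```

```text
scene 0 floor/blade z 49.5 handle 189 [-69.5  -6.6  -3.9  63.4]
scene 1 floor/blade z 49.6 handle 211 [-68.4  -6.5  -3.7  63.3]
scene 2 floor/blade z 49.4 handle 224 [-67.8  -7.5  -2.9  64.2]
scene 3 floor/blade z 49.3 handle 280 [-70.9  -5.9  -3.1  65.1]
top 0 floor/blade z 50.2 handle 232 [-70.2  -6.5   1.4  65.9]
top 1 floor/blade z 50.2 handle 227 [-70.6  -7.4   2.4  66. ]
top 2 floor/blade z 49.9 handle 232 [-70.   -6.8   2.7  65.9]
top 3 floor/blade z None handle 202 [-71.   -6.5   4.4  65.9]
([8.63, -28.354, 6.425], -0.2462)
```

View pics/chk_top.png

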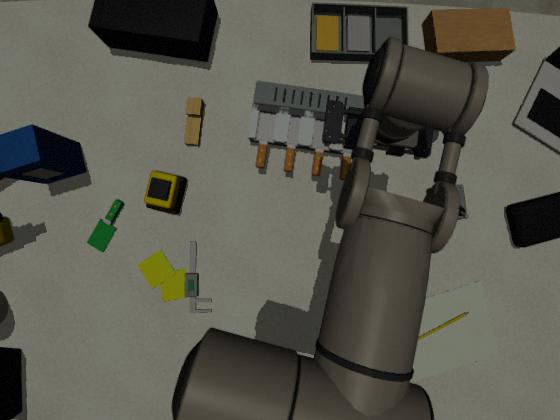

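The picture shows all four handles in front of the bays: (261,155), (289,159), (317,163) and (346,167). Everything else is untouched. I backed out before opening at bay3, which may have pulled that scraper about 1 mm off the stop, so I'll nudge it home from behind the handle.

Run:
```python
from h import *
d=np.array([.993,-.1184]);B=np.array([657.0,-86.1])
for x,z in [(-105,180),(-105,64),(-84,64),(-78,64)]: print(x,z,inc([*(B+d*x),z],83.2))
```

```text
-105 180 ([8.677, -0.035, 11.354], -0.0002)
-105 64 ([8.646, -0.04, 22.954], -0.0002)
-84 64 ([6.546, -0.04, 22.948], -0.0002)
-78 64 ([5.946, -0.039, 22.947], -0.0002)
```

Emit:
move_arm([
  [[3, 0, 2], 0, -0.5],
  [[6, 0, 5], 0, -1],
  [[8.6, 0, 8], 0, -1],
  [[8.6, 0, 11], 0, -1],
  [[8.6, 0, 14], 0, -1],
  [[8.6, 0, 17], 0, -1],
  [[8.6, 0, 20], 0, -1],
  [[8.6, 0, 22], 0, -1],
  [[8.6, 0, 22.9], 0, -1],
  [[8.6, 0, 22.9], 0, -1],
])

```text
t: 44.42
tool_pos: [552.3, -73.1, 62.6]
tcp_rot: [[-0.993, 0.119, -0.006], [0.119, 0.993, 0.002], [0.007, 0.001, -1.0]]
ft_force: [-0.5, 0.2, -0.6]
grip_width: 0.006
gripper_force: 0.0
```

Emit:
move_arm([
  [[-0.4, 0, 0], 0, -1],
  [[-0.8, 0, 0], 0, -1],
  [[-1.2, 0, 0], 0, -1],
  [[-1.5, 0, 0], 0, -1],
  [[-1.7, 0, 0], 0, -1],
  [[-1.9, 0, 0], 0, -1],
  [[-2.1, 0, 0], 0, -1],
  [[-2.3, 0, 0], 0, -1],
  [[-2.4, 0, 0], 0, -1],
  [[-2.4, 0, 0], 0, -1],
])

```text
t: 45.25
tool_pos: [574.1, -75.8, 64.8]
tcp_rot: [[-0.993, 0.118, -0.01], [0.118, 0.993, 0.002], [0.01, 0.001, -1.0]]
ft_force: [-13.5, 0.3, 5.9]
grip_width: 0.002
gripper_force: 6.7
```

Emit:
move_arm([
  [[1, 0, 0], 0, -1],
  [[2, 0, 0], 0, -1],
  [[3, 0, -1], 0, -1],
  [[3, 0, -4], 0, -1],
  [[3, 0, -8], 0, -1],
  [[3, 0, -12], 0, -0.5],
  [[3, 0, -16], 0, 0],
  [[3, -3, -18], 0, 0],
  [[3, -6, -18], 0, 0],
  [[3, -10, -18], 0, 0],
])

```text
t: 46.08
tool_pos: [537.5, -172.0, 248.2]
tcp_rot: [[-0.993, 0.115, 0.005], [0.115, 0.993, -0.001], [-0.005, -0.001, -1.0]]
ft_force: [0.5, 0.2, -0.9]
grip_width: 0.317
gripper_force: 0.0
```

```bash
sed -i 's/\[2,98\]),np.median(y/[1,99]),np.median(y/' chk.py; for i in 1 2 3; do python3 chk.py 2>/dev/null | grep handle; done
python3 - <<'E'
from h import *
print(inc([520,-355,230],97.3))
E
```

```text
scene 0 floor/blade z 49.5 handle 195 [-69.6  -5.5  -4.6  63.4]
scene 1 floor/blade z 49.6 handle 213 [-69.2  -5.8  -3.9  63.4]
scene 2 floor/blade z 49.5 handle 228 [-70.5  -6.   -3.3  64. ]
scene 3 floor/blade z 49.3 handle 270 [-70.6  -5.5  -2.5  65.1]
top 0 floor/blade z 49.9 handle 232 [-71.1  -5.9   1.6  66. ]
top 1 floor/blade z 50.0 handle 230 [-70.9  -6.    2.4  65.8]
top 2 floor/blade z 50.5 handle 233 [-70.8  -5.8   2.5  66.1]
top 3 floor/blade z 50.0 handle 232 [-70.2  -6.3   2.9  66. ]
scene 0 floor/blade z 49.6 handle 195 [-70.2  -6.4  -4.4  63.4]
scene 1 floor/blade z 49.4 handle 211 [-71.1  -5.6  -3.9  63.7]
scene 2 floor/blade z 49.4 handle 235 [-69.7  -5.8  -3.2  64. ]
scene 3 floor/blade z 49.1 handle 270 [-70.8  -5.3  -2.8  65. ]
top 0 floor/blade z 50.2 handle 232 [-70.9  -5.6   1.7  66. ]
top 1 floor/blade z 50.4 handle 225 [-71.   -5.7   2.1  66.2]
top 2 floor/blade z 50.2 handle 235 [-71.   -6.1   2.7  65.8]
top 3 floor/blade z 50.3 handle 235 [-70.6  -6.1   2.7  65.7]
scene 0 floor/blade z 49.8 handle 193 [-70.3  -5.9  -5.   63.4]
scene 1 floor/blade z 49.8 handle 209 [-69.7  -6.2  -4.   63.3]
scene 2 floor/blade z 49.3 handle 232 [-69.4  -5.8  -3.3  64.1]
scene 3 floor/blade z 49.3 handle 266 [-70.9  -6.   -2.5  65.1]
top 0 floor/blade z 50.4 handle 235 [-71.1  -5.4   1.6  65.8]
top 1 floor/blade z 49.9 handle 230 [-70.8  -5.3   2.5  66.1]
top 2 floor/blade z 50.4 handle 236 [-70.9  -5.9   2.7  66. ]
top 3 floor/blade z 50.1 handle 230 [-69.9  -6.3   2.7  65.9]
([-0.515, -18.419, 1.538], -0.2459)
```

Emit:
move_arm([
  [[0, -4, 0], -0.1, 0.5],
  [[0.1, -8, 0], -0.2, 1],
  [[0.2, -12, 0], -0.246, 1],
  [[0.3, -16, 0], -0.246, 1],
  [[0.3, -19.4, 2], -0.246, 1],
  [[0.3, -19.4, 4], -0.246, 1],
  [[0.3, -19.4, 5.5], -0.246, 1],
  [[0.3, -19.4, 5.5], -0.246, 1],
  [[0.3, -19.4, 5.5], -0.246, 1],
  [[0.3, -19.4, 5.5], -0.246, 1],
])

```text
t: 47.22
tool_pos: [511.7, -363.8, 191.8]
tcp_rot: [[-0.992, -0.129, 0.001], [-0.129, 0.992, -0.001], [-0.001, -0.001, -1.0]]
ft_force: [-0.2, -0.6, 0.3]
grip_width: 0.996
gripper_force: 0.0
```

```bash
python3 - <<'E'
from h import *
print(inc([510.4,-363.4,89.5],97.3))
E
python3 sw.py w9
```

```text
([0.135, 0.064, 10.234], 0.0015)
47.2167 [ 511.7 -363.8  191.8]
box (532.4832763671875, -360.3081970214844) (90.1204833984375, 88.98509216308594) 7.534447193145752
50 218 x [-21.9   2.8  21.3] y [-14.4 -11.6  13.1]
70 160 x [-4.5  0.5  4.6] y [-8.1  0.1  7.4]
80 15 x [-11.3  -8.2  -7.2] y [-6.6  1.   8.6]
90 86 x [-35.3 -30.7 -10.5] y [-11.4  -0.3  10.8]
100 348 x [-30.4 -22.  -14.3] y [-10.4  -0.3   9. ]
110 4 x [-26.3 -26.1 -25.7] y [-1.4 -0.3  0.8]
120 172 x [-41.4 -37.6 -32.1] y [-5.  -0.6  4.4]
130 4 x [-38.3 -36.  -36. ] y [-3.3 -0.3  1.4]
lever 0.64 [[492.6, -373.0, 98.4], [507.1, -364.8, 104.4], [517.1, -355.5, 129.0]] [272.0, 203.3, 20.7, 26.1]
collar 0.59 [[503.0, -373.1, 94.4], [511.1, -363.1, 103.3], [521.4, -354.8, 106.1]] [269.6, 208.1, 24.5, 26.3]
```

Emit:
move_arm([
  [[0.1, 0.05, 2], 0, 0.7],
  [[0.1, 0.05, 4], 0, 0.4],
  [[0.1, 0.05, 6], 0, 0.2],
  [[0.1, 0.05, 8], 0, 0.1],
  [[0.1, 0.05, 9.5], 0, 0],
  [[0.1, 0.05, 10.2], 0, -0.2],
  [[0.1, 0.05, 10.2], 0, -1],
  [[0.1, 0.05, 10.2], 0, -1],
  [[0.1, 0.05, 10.2], 0, -1],
  [[0.1, 0.05, 10.2], 0, -1],
], grip_force=30)

```text
t: 48.2
tool_pos: [510.3, -364.6, 90.2]
tcp_rot: [[-0.992, -0.127, 0.002], [-0.127, 0.992, -0.002], [-0.002, -0.002, -1.0]]
ft_force: [1.1, -1.3, -0.2]
grip_width: 0.326
gripper_force: 0.0
```

Emit:
move_arm([
  [[0, 0, 0], 0, -1],
  [[0, 0, 0], 0, -1],
  [[0, 0, 0], 0, -1],
  [[0, 0, 0], 0, -1],
  [[0, 0, 0], 0, -1],
  [[0, 0, 0], 0, -1],
  [[0, 0, 0], 0, -1],
  [[0, 0, 0], 0, -1],
  [[0, 0, 0], 0, -1],
  [[0, 0, 0], 0, -1],
])

```text
t: 49.03
tool_pos: [509.7, -363.5, 89.6]
tcp_rot: [[-0.992, -0.127, 0.0], [-0.127, 0.992, 0.001], [-0.0, 0.001, -1.0]]
ft_force: [-2.2, 4.2, 6.6]
grip_width: 0.23
gripper_force: 30.0
```

Emit:
move_arm([
  [[0.12, 0, -0.25], 0, -1],
  [[0.24, 0, -0.5], 0, -1],
  [[0.36, 0, -0.76], 0, -1],
  [[0.48, 0, -1.02], 0, -1],
  [[0.58, 0, -1.27], 0, -1],
  [[0.58, 0, -1.27], 0, -1],
  [[0.58, 0, -1.27], 0, -1],
  [[0.58, 0, -1.27], 0, -1],
  [[0.58, 0, -1.27], 0, -1],
  [[0.58, 0, -1.27], 0, -1],
])

```text
t: 49.87
tool_pos: [504.2, -364.3, 100.9]
tcp_rot: [[-0.992, -0.127, 0.0], [-0.127, 0.992, 0.001], [-0.0, 0.001, -1.0]]
ft_force: [2.8, 4.0, -3.2]
grip_width: 0.234
gripper_force: 30.0
```

Emit:
move_arm([
  [[-0.62, 0, -0.25], 0, -1],
  [[-1.27, 0, -0.43], 0, -1],
  [[-1.94, 0, -0.55], 0, -1],
  [[-2.61, 0, -0.61], 0, -1],
  [[-3.28, 0, -0.59], 0, -1],
  [[-3.95, 0, -0.51], 0, -1],
  [[-4.61, 0, -0.36], 0, -1],
  [[-5.25, 0, -0.15], 0, -1],
  [[-5.75, 0, 0.06], 0, -1],
  [[-5.8, 0, 0.1], 0, -1],
])

```text
t: 50.7
tool_pos: [559.9, -356.9, 99.1]
tcp_rot: [[-0.992, -0.127, -0.006], [-0.127, 0.992, 0.002], [0.006, 0.003, -1.0]]
ft_force: [-6.3, 2.5, -1.6]
grip_width: 0.235
gripper_force: 30.0
```

Run:
```python
from h import *
s=r.read_state(); print(np.round(s['tool_pos'],1),np.round(s['ft_force'],1),s['grip_width'],s['gripper_force'])
q=np.array(s['tool_pos'][:2])-[532.4,-360.6]; X=q@[.9916,.129]; print('X',X,'theta',np.arctan2(X,s['tool_pos'][2]+5-46),'rho',np.hypot(X,s['tool_pos'][2]-41))
```

```text
[ 559.9 -356.9   99.1] [-6.3  2.5 -1.6] 0.23475552561189245 29.992124140262604
X 27.761565545544087 theta 0.4455917242226746 rho 64.41319534924664
```

Emit:
move_arm([
  [[0.13, 0, 0.28], 0, -1],
  [[0.26, 0, 0.56], 0, -1],
  [[0.39, 0, 0.84], 0, -1],
  [[0.5, 0, 1.1], 0, -1],
  [[0.5, 0, 1.1], 0, -1],
  [[0.5, 0, 1.1], 0, -0.3],
  [[0.5, 0, 1.1], 0, -0.2],
  [[0.5, 0, 1.1], 0, -0.2],
  [[0.5, 0, 1.1], 0, -0.2],
  [[0.5, 0, 1.1], 0, -0.2],
])

```text
t: 51.53
tool_pos: [556.5, -358.6, 89.3]
tcp_rot: [[-0.992, -0.127, 0.0], [-0.127, 0.992, -0.0], [-0.0, -0.0, -1.0]]
ft_force: [-0.1, -0.8, -0.3]
grip_width: 0.398
gripper_force: 0.0
```

Emit:
move_arm([
  [[0, 0, 0], 0, 0.3],
  [[0, 0, 0], 0, 0.5],
  [[0, 0, 0], 0, 1],
  [[0, 0, -2], 0, 1],
  [[0, 0, -6], 0, 1],
  [[0, 0, -10], 0, 1],
  [[0, 0, -12], 0, 1],
  [[0, 0, -12], 0, 1],
  [[0, 0, -12], 0, 1],
  [[0, 0, -12], 0, 1],
])

```text
t: 52.37
tool_pos: [555.9, -357.7, 208.0]
tcp_rot: [[-0.992, -0.127, -0.002], [-0.127, 0.992, 0.001], [0.001, 0.002, -1.0]]
ft_force: [0.2, 0.3, -0.0]
grip_width: 0.995
gripper_force: 0.0
```

```bash
python3 sw.py w10
```

```text
52.3667 [ 555.9 -357.7  208. ]
box (532.2359008789062, -360.434326171875) (89.09323120117188, 88.9709701538086) 7.568310260772705
50 286 x [-20.8  -2.8  20.6] y [-14.1  -1.   13. ]
60 32 x [-4.6 -4.4  8.4] y [-7.1 -0.5  6.7]
70 239 x [-4.6  0.1  9. ] y [-8.4 -0.1  7.3]
80 153 x [ 6.4  9.7 17.9] y [-11.1  -0.1  10.7]
90 208 x [10.  14.4 33.7] y [-11.   -1.   10.4]
100 394 x [14.5 22.3 31. ] y [-9.8 -0.2  9.3]
110 86 x [26.8 30.  32.8] y [-3.6 -0.2  3.1]
120 158 x [31.8 35.5 41.4] y [-5.1 -0.3  4.5]
lever 0.83 [[540.3, -366.9, 80.4], [552.2, -357.6, 102.4], [568.7, -349.4, 128.2]] [273.6, 188.8, 19.4, 55.0]
collar 0.94 [[540.0, -367.8, 82.6], [548.7, -359.3, 99.7], [562.2, -349.0, 105.5]] [269.5, 191.8, 24.7, 36.3]
```

Emit:
move_arm([
  [[0, 0, 0], 0, 1],
  [[0, 0, 0], 0, 1],
  [[0, 0, 0], 0, 1],
  [[0, 0, 0], 0, 1],
  [[0, 0, 0], 0, 1],
  [[0, 0, 0], 0, 1],
  [[0, 0, 0], 0, 1],
  [[0, 0, 0], 0, 1],
  [[0, 0, 0], 0, 1],
  [[0, 0, 0], 0, 1],
])

```text
t: 53.35
tool_pos: [556.5, -358.1, 209.3]
tcp_rot: [[-0.992, -0.127, 0.0], [-0.127, 0.992, 0.0], [-0.0, 0.0, -1.0]]
ft_force: [0.4, 0.3, 0.1]
grip_width: 1.0
gripper_force: 0.0
```

Emit:
move_arm([
  [[0, 0, 0], 0, 1],
  [[0, 0, 0], 0, 1],
  [[0, 0, 0], 0, 1],
  [[0, 0, 0], 0, 1],
  [[0, 0, 0], 0, 1],
  [[0, 0, 0], 0, 1],
  [[0, 0, 0], 0, 1],
  [[0, 0, 0], 0, 1],
  [[0, 0, 0], 0, 1],
  [[0, 0, 0], 0, 1],
])

```text
t: 54.18
tool_pos: [556.5, -358.1, 209.3]
tcp_rot: [[-0.992, -0.127, 0.0], [-0.127, 0.992, 0.0], [-0.0, 0.0, -1.0]]
ft_force: [0.2, -0.5, -0.7]
grip_width: 0.997
gripper_force: 0.0
```

Emit:
move_arm([
  [[0, 0, 0], 0, 1],
  [[0, 0, 0], 0, 1],
  [[0, 0, 0], 0, 1],
  [[0, 0, 0], 0, 1],
  [[0, 0, 0], 0, 1],
  [[0, 0, 0], 0, 1],
  [[0, 0, 0], 0, 1],
  [[0, 0, 0], 0, 1],
  [[0, 0, 0], 0, 1],
  [[0, 0, 0], 0, 1],
])

```text
t: 55.02
tool_pos: [556.5, -358.2, 209.4]
tcp_rot: [[-0.992, -0.127, 0.0], [-0.127, 0.992, 0.0], [-0.0, 0.0, -1.0]]
ft_force: [0.2, 0.4, 0.4]
grip_width: 1.0
gripper_force: 0.0
```

Emit:
move_arm([
  [[0, 0, 0], 0, 1],
  [[0, 0, 0], 0, 1],
  [[0, 0, 0], 0, 1],
  [[0, 0, 0], 0, 1],
  [[0, 0, 0], 0, 1],
  [[0, 0, 0], 0, 1],
  [[0, 0, 0], 0, 1],
  [[0, 0, 0], 0, 1],
  [[0, 0, 0], 0, 1],
  [[0, 0, 0], 0, 1],
])

```text
t: 55.85
tool_pos: [556.5, -358.1, 209.3]
tcp_rot: [[-0.992, -0.127, 0.0], [-0.127, 0.992, 0.0], [-0.0, 0.0, -1.0]]
ft_force: [-0.6, -0.4, -0.3]
grip_width: 0.998
gripper_force: 0.0
```

```bash
python3 - <<'E'
from h import *
# theta .43 rho 53.5
X=53.5*np.sin(.43); Z=41+53.5*np.cos(.43); print(inc([532.4+.9916*X-.04,-360.5+.129*X+.2,Z],97.3),r.read_state()['tool_pos'])
E
python3 chk.py 2>/dev/null
```

```text
([0.189, 0.096, 11.972], -0.0002) [ 556.46269589 -358.13832342  209.34779958]
scene 0 floor/blade z 49.3 handle 194 [-69.6  -6.2  -4.8  63.3]
scene 1 floor/blade z 49.9 handle 213 [-69.6  -5.9  -4.1  63.4]
scene 2 floor/blade z 49.3 handle 240 [-71.2  -5.7  -6.9  64.2]
scene 3 floor/blade z 49.3 handle 273 [-71.4  -5.8  -3.1  65. ]
top 0 floor/blade z 50.3 handle 229 [-70.8  -6.    1.6  65.9]
top 1 floor/blade z 50.3 handle 227 [-71.   -5.8   2.4  65.8]
top 2 floor/blade z 50.2 handle 234 [-71.7  -6.   -1.3  66. ]
top 3 floor/blade z 50.1 handle 235 [-70.5  -5.9   2.6  65.7]
```

Bay2's scraper reads about 4 mm to one side now, so the announced knock happened there. I'll push it home while the demagnetiser is on, let it run again, then switch off.

Emit:
move_arm([
  [[-0.7, 4, 0], 0.05, 0],
  [[-1.3, 8, 0], 0.1, -1],
  [[-2, 12, 0], 0.15, -1],
  [[-2.6, 16, 0], 0.2, -1],
  [[-3.2, 20, 0], 0.246, -1],
  [[-3.8, 24, 0], 0.246, -1],
  [[-4.3, 28, 0], 0.246, -1],
  [[-4.7, 32, 0], 0.246, -1],
  [[-5, 35.2, 1], 0.246, -1],
  [[-5, 35.2, 2], 0.246, -1],
])

```text
t: 56.78
tool_pos: [561.1, 3.0, 189.9]
tcp_rot: [[-0.994, 0.113, 0.002], [0.113, 0.994, 0.002], [-0.001, 0.002, -1.0]]
ft_force: [0.0, 1.2, 0.6]
grip_width: 0.327
gripper_force: 0.0
```

Emit:
move_arm([
  [[0, 0, 0], 0, -1],
  [[0, 0, 0], 0, -1],
  [[0, 0, 0], 0, -1],
  [[0, 0, 0], 0, -1],
  [[0, 0, 0], 0, -1],
  [[0, 0, 0], 0, -1],
  [[0, 0, 0], 0, -1],
  [[0, 0, 0], 0, -1],
  [[0, 0, 0], 0, -1],
  [[0, 0, 0], 0, -1],
])

```text
t: 57.62
tool_pos: [561.4, -2.7, 189.4]
tcp_rot: [[-0.993, 0.119, 0.0], [0.119, 0.993, 0.0], [-0.0, 0.0, -1.0]]
ft_force: [-0.8, -0.2, 0.6]
grip_width: 0.004
gripper_force: 0.0
```

Run:
```python
from h import *
d=np.array([.993,-.1184]);n=np.array([.1184,.993]);B=np.array([665.5,-14.6])
for x,z in [(-110,64),(-86,64)]: print(x,z,inc([*(B+d*x-n*2),z],83.2))
c=r.read_camera('top'); P=cloud(c,np.ones((420,560),bool)); P=P[np.isfinite(P).all(1)]
for b in (31.5,-40.5,-112.5):
    o=np.array([670.3,25.5])+n*b; x=(P[:,:2]-o)@d; y=(P[:,:2]-o)@n
    for lo,hi in [(-70,-50),(-50,-30),(-30,-8)]:
        k=(x>lo)&(x<hi)&(abs(y)<25)&(P[:,2]>57)&(P[:,2]<72); print(b,lo,k.sum(),np.round(np.mean(y[k]),1))
```

```text
-110 64 ([0.525, -0.152, 12.539], -0.0002)
-86 64 ([-1.875, -0.152, 12.54], -0.0002)
31.5 -70 0 nan
31.5 -50 2 0.2
31.5 -30 69 1.7
-40.5 -70 0 nan
-40.5 -50 0 nan
-40.5 -30 0 nan
-112.5 -70 0 nan
-112.5 -50 0 nan
-112.5 -30 0 nan
  return _methods._mean(a, axis=axis, dtype=dtype,
  ret = ret.dtype.type(ret / rcount)
```

Emit:
move_arm([
  [[0.6, -0.15, 3], 0, -1],
  [[0.6, -0.15, 6], 0, -1],
  [[0.6, -0.15, 9], 0, -1],
  [[0.6, -0.15, 11.5], 0, -1],
  [[0.6, -0.15, 12.5], 0, -1],
  [[0.6, -0.15, 12.5], 0, -1],
  [[0, -0.15, 12.5], 0, -1],
  [[-0.6, -0.15, 12.5], 0, -1],
  [[-1.2, -0.15, 12.5], 0, -1],
  [[-1.5, -0.15, 12.5], 0, -1],
])

```text
t: 58.5
tool_pos: [578.3, -6.2, 66.0]
tcp_rot: [[-0.993, 0.119, 0.004], [0.119, 0.993, -0.0], [-0.004, -0.0, -1.0]]
ft_force: [-0.2, 0.3, 0.2]
grip_width: 0.007
gripper_force: 0.0
```

Emit:
move_arm([
  [[-0.1, 0, 0], 0, -1],
  [[-0.2, 0, 0], 0, -1],
  [[-0.3, 0, 0], 0, -1],
  [[-0.4, 0, 0], 0, -1],
  [[-0.5, 0, 0], 0, -1],
  [[-0.6, 0, 0], 0, -1],
  [[-0.7, 0, 0], 0, -1],
  [[-0.8, 0, 0], 0, -1],
  [[-0.9, 0, 0], 0, -1],
  [[-0.9, 0, 0], 0, -1],
])

```text
t: 59.33
tool_pos: [582.3, -6.4, 63.8]
tcp_rot: [[-0.993, 0.118, -0.007], [0.118, 0.993, 0.001], [0.007, 0.0, -1.0]]
ft_force: [-9.1, 1.6, 4.5]
grip_width: 0.004
gripper_force: 4.6
```

Emit:
move_arm([
  [[1, 0, 0], 0, -1],
  [[2, 0, 0], 0, -1],
  [[3, 0, -1], 0, -1],
  [[3, 0, -4], 0, -1],
  [[3, 0, -8], 0, -1],
  [[3, 0, -12], 0, -1],
  [[3, -3, -14.5], 0, -0.5],
  [[3, -7, -14.5], 0, 0],
  [[3, -11, -14.5], 0, 0],
  [[3, -15, -14.5], 0, 0],
])

```text
t: 60.17
tool_pos: [537.6, -153.8, 210.4]
tcp_rot: [[-0.993, 0.117, 0.002], [0.117, 0.993, -0.001], [-0.002, -0.001, -1.0]]
ft_force: [0.6, -0.9, -0.6]
grip_width: 0.244
gripper_force: 0.0
```

Emit:
move_arm([
  [[0, -4, 0], -0.05, 0],
  [[0, -8, 0], -0.1, 0.5],
  [[0, -12, 0], -0.2, 1],
  [[0, -16, 0], -0.246, 1],
  [[0, -18, 0], -0.246, 1],
  [[0, -18, 0], -0.246, 1],
  [[0, -18, 0], -0.246, 1],
  [[0, -18, 0], -0.246, 1],
  [[0, -18, 0], -0.246, 1],
  [[0, -18, 0], -0.246, 1],
])

```text
t: 61.0
tool_pos: [516.6, -329.7, 209.6]
tcp_rot: [[-0.992, -0.129, 0.0], [-0.129, 0.992, 0.0], [-0.0, 0.0, -1.0]]
ft_force: [0.8, -0.0, -0.5]
grip_width: 0.968
gripper_force: 0.0
```

```bash
python3 chk.py 2>/dev/null
python3 - <<'E'
from h import *
X=53.5*np.sin(.43); Z=41+53.5*np.cos(.43); print(inc([532.4+.9916*X-.04,-360.5+.129*X+.2,Z],97.3),r.read_state()['tool_pos'])
E
```

```text
scene 0 floor/blade z 49.5 handle 202 [-70.5  -6.   -5.   63.3]
scene 1 floor/blade z 49.3 handle 208 [-69.4  -5.4  -3.5  63.5]
scene 2 floor/blade z 49.1 handle 234 [-68.9  -5.3  -7.3  64. ]
scene 3 floor/blade z 49.1 handle 269 [-71.2  -5.7  -2.8  64.9]
top 0 floor/blade z 50.1 handle 231 [-70.7  -5.9   1.6  65.9]
top 1 floor/blade z 50.3 handle 228 [-70.9  -5.6   2.5  65.8]
top 2 floor/blade z 50.3 handle 228 [-70.9  -6.1  -1.1  65.9]
top 3 floor/blade z 50.2 handle 230 [-70.7  -6.2   2.4  65.6]
([-3.402, -3.204, 11.998], 0.0014) [ 516.59089935 -330.00884731  209.59649407]
```

Emit:
move_arm([
  [[-1.7, -1.6, 0], 0, 1],
  [[-3.4, -3.2, 0], 0, 1],
  [[-3.4, -3.2, 1], 0, 1],
  [[-3.4, -3.2, 3], 0, 0.7],
  [[-3.4, -3.2, 6], 0, 0.4],
  [[-3.4, -3.2, 8.5], 0, 0.2],
  [[-3.4, -3.2, 10.5], 0, 0.1],
  [[-3.4, -3.2, 11.6], 0, 0],
  [[-3.4, -3.2, 11.9], 0, -0.2],
  [[-3.4, -3.2, 11.9], 0, -0.4],
])

```text
t: 61.93
tool_pos: [553.8, -358.1, 89.9]
tcp_rot: [[-0.992, -0.127, -0.001], [-0.127, 0.992, 0.001], [0.001, 0.001, -1.0]]
ft_force: [-0.1, -0.4, 0.5]
grip_width: 0.542
gripper_force: 0.0
```

Emit:
move_arm([
  [[0, 0, 0], 0, -1],
  [[0, 0, 0], 0, -1],
  [[0, 0, 0], 0, -1],
  [[0, 0, 0], 0, -1],
  [[0, 0, 0], 0, -1],
  [[0, 0, 0], 0, -1],
  [[0, 0, 0], 0, -1],
  [[0, 0, 0], 0, -1],
  [[0, 0, 0], 0, -1],
  [[0, 0, 0], 0, -1],
], grip_force=30)

```text
t: 62.77
tool_pos: [554.4, -357.7, 91.4]
tcp_rot: [[-0.992, -0.127, 0.001], [-0.127, 0.992, 0.001], [-0.001, 0.001, -1.0]]
ft_force: [-0.9, 4.9, 6.0]
grip_width: 0.235
gripper_force: 30.0
```

Emit:
move_arm([
  [[0, 0, 0], 0, -1],
  [[0, 0, 0], 0, -1],
  [[-0.12, 0, -0.25], 0, -1],
  [[-0.24, 0, -0.5], 0, -1],
  [[-0.36, 0, -0.76], 0, -1],
  [[-0.48, 0, -1.02], 0, -1],
  [[-0.58, 0, -1.27], 0, -1],
  [[-0.58, 0, -1.27], 0, -1],
  [[-0.58, 0, -1.27], 0, -1],
  [[-0.58, 0, -1.27], 0, -1],
])

```text
t: 63.6
tool_pos: [559.4, -357.1, 102.4]
tcp_rot: [[-0.992, -0.127, -0.001], [-0.127, 0.992, 0.002], [0.001, 0.002, -1.0]]
ft_force: [-1.0, 4.7, -5.8]
grip_width: 0.234
gripper_force: 30.0
```

Emit:
move_arm([
  [[0.62, 0, -0.25], 0, -1],
  [[1.27, 0, -0.43], 0, -1],
  [[1.94, 0, -0.55], 0, -1],
  [[2.61, 0, -0.61], 0, -1],
  [[3.28, 0, -0.59], 0, -1],
  [[3.95, 0, -0.51], 0, -1],
  [[4.61, 0, -0.36], 0, -1],
  [[5.25, 0, -0.15], 0, -1],
  [[5.75, 0, 0.06], 0, -1],
  [[5.8, 0, 0.1], 0, -1],
])

```text
t: 64.43
tool_pos: [503.3, -364.5, 102.6]
tcp_rot: [[-0.992, -0.126, 0.003], [-0.126, 0.992, 0.001], [-0.003, 0.0, -1.0]]
ft_force: [4.2, 7.5, -2.1]
grip_width: 0.231
gripper_force: 30.0
```

Emit:
move_arm([
  [[0, 0, 0], 0, -1],
  [[-0.13, 0, 0.28], 0, -1],
  [[-0.26, 0, 0.56], 0, -1],
  [[-0.39, 0, 0.84], 0, -1],
  [[-0.5, 0, 1.1], 0, -1],
  [[-0.5, 0, 1.1], 0, -0.3],
  [[-0.5, 0, 1.1], 0, -0.2],
  [[-0.5, 0, 1.1], 0, -0.2],
  [[-0.5, 0, 1.1], 0, -0.2],
  [[-0.5, 0, 1.1], 0, -0.2],
])

```text
t: 65.27
tool_pos: [507.2, -365.1, 91.2]
tcp_rot: [[-0.992, -0.127, 0.001], [-0.127, 0.992, -0.001], [-0.0, -0.001, -1.0]]
ft_force: [0.6, -0.2, 0.0]
grip_width: 0.399
gripper_force: 0.0
```

Emit:
move_arm([
  [[0, 0, 0], 0, 0.3],
  [[0, 0, 0], 0, 0.5],
  [[0, 0, 0], 0, 1],
  [[0, 0, -2], 0, 1],
  [[0, 0, -6], 0, 1],
  [[0, 0, -10], 0, 1],
  [[0, 0, -14], 0, 1],
  [[0, 0, -14], 0, 1],
  [[0, 0, -14], 0, 1],
  [[0, 0, -14], 0, 1],
])

```text
t: 66.1
tool_pos: [506.8, -364.3, 230.5]
tcp_rot: [[-0.992, -0.127, -0.0], [-0.127, 0.992, 0.0], [0.0, 0.001, -1.0]]
ft_force: [0.3, 0.5, -0.7]
grip_width: 0.995
gripper_force: 0.0
```

```bash
python3 sw.py w11; python3 chk.py 2>/dev/null
```

```text
66.1 [ 506.8 -364.3  230.5]
box (531.7222900390625, -360.9338684082031) (88.62116241455078, 89.82303619384766) 7.12928581237793
50 187 x [-21.    5.1  22.6] y [-13.5  10.8  13.6]
70 116 x [-3.4  1.7  5.7] y [-7.3  0.   7.3]
80 16 x [-10.8  -7.3  -5.7] y [-8.7  0.5  9.7]
90 63 x [-33.3 -28.6  -9.1] y [-10.7  -2.9  10.4]
100 262 x [-29.  -20.5 -13.1] y [-9.5 -0.   9.4]
110 4 x [-25.2 -24.9 -24.3] y [-2.7 -0.1  2.5]
120 119 x [-39.8 -35.7 -30. ] y [-5.2 -0.1  5. ]
130 10 x [-36.  -34.1 -32.7] y [-3.3 -0.1  2.1]
lever 0.96 [[493.9, -372.5, 93.9], [508.4, -364.3, 104.5], [521.9, -354.9, 129.6]] [276.8, 200.1, 13.3, 24.2]
collar 0.67 [[503.9, -373.9, 94.6], [511.8, -363.9, 103.7], [520.2, -354.6, 106.3]] [268.6, 206.2, 23.9, 17.0]
scene 0 floor/blade z 49.5 handle 195 [-71.   -5.5  -4.1  63.4]
scene 1 floor/blade z 49.5 handle 213 [-69.8  -6.   -3.8  63.2]
scene 2 floor/blade z 49.4 handle 228 [-69.4  -5.8  -7.5  64. ]
scene 3 floor/blade z 49.3 handle 271 [-70.7  -5.6  -2.7  65.2]
top 0 floor/blade z 50.1 handle 232 [-70.9  -6.    1.6  66.2]
top 1 floor/blade z 50.3 handle 227 [-70.7  -5.9   2.4  65.5]
top 2 floor/blade z 50.4 handle 233 [-71.1  -5.2  -1.   65.8]
top 3 floor/blade z 50.3 handle 231 [-70.5  -6.1   2.5  65.6]
```

View pics/chk_scene.png

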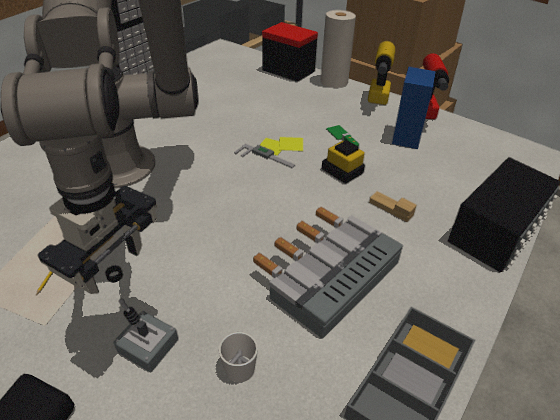

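The picture shows all four scrapers home in their bays, with handles at (267,263) to (330,215). The lever leans towards the robot at (130,315) with its collar down, the bystanders are in place and the gripper is clear.

```bash
python3 -c "
from workcell import r
print(r.finish_job())"
```

```text
the job is handed in; nothing more can be done
None
```

I handed in the job: the demagnetiser was switched off first, all four scrapers went home in bays of their own width, and it then ran on for over 10 s and is off again with the collar down. Bay2's scraper was knocked to one side around the time of switching on. I pushed it home and let it run over 4 s more before switching off. It ended about 4 mm to one side in its bay.

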